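# Weigh the jar that stands behind the bottles

## Robot

A 6-joint arm with a two-finger parallel gripper is mounted at the origin on a cart in front of the work surface, level with it; the furniture and walls round the work are solid. World frame = base frame: x ahead of the robot, y to its left, z up, the work surface at z = 0. Lengths are in m, angles in rad, forces in N, time in s.
With the tool pointing down it reaches from about 0.375 to 0.9 m from the base axis. Payload 3.1 kg.
Tool frame: the origin (TCP) lies on the centre line of the jaws, within the pads' length; the fingertips stand 8 mm ahead of it and the grasp point (between the pads) lies 11 mm behind it (robot.tip_extent is the distance from the TCP to the fingertips, in m); y points along the fingers, z is the direction in which the jaws open and shut, and the axes are right-handed (so a half turn about y gives the same grasp; the last joint's range is limited). The gripper opens to 87 mm and grips with 3 to 60 N. Pads are 19 mm wide; open, the fingers measure 117 mm over their backs; the gripper's body (75 mm by 190 mm) begins 51 mm behind the grasp point.
Start: joints at [-1.44, 0.527, 1.433, -0, 1.181, -0.178], TCP at [0.19, -0.595, 0.231] pointing down, gripper open.
Joint ranges: [-3.08, 3.08], [-0.75, 2.2], [0.22, 2.44], [-1.43, 4.57], [0, 2.65], [-2.85, 2.85]. Speed limits (rad/s): [2.79, 2.79, 3.14, 3.14, 3.14, 3.14].

## Interface

Orientations are given as a unit quaternion [x, y, z, w].
In Python, from rig import robot gives the robot as it stands.
- The arm moves only by the shell command python3 -m crank 'ROWS' [FORCE]. ROWS is JSON, a list that holds one entry, the list of rows, each a list of 7 numbers: the turn, a rotation vector about the tool's x, y, z in degrees, then the shift along the tool's x, y, z in m, then the opening in per cent of the stroke, from 0 (shut) to 100 (fully open). In form: [[[ax, ay, az, dx, dy, dz, gripper], ...]]. A call has exactly 5 rows; each row shifts and turns the commanded pose from where the row before left it, along the tool's axes as they then stand; what a row does not reach is not made up. A row lasts 1/8 s, in which the tool goes at most 62.5 mm and 10.7 degrees, less where a joint would pass 70% of its speed; a pose out of reach is approached as far as the arm can. A call with a gripper value outside its range is refused whole. The fingers move at their own pace and stop on an object; FORCE is the grip in N (left out, the last holds). Time passes only in rows, so rows that do not move let the fingers close, or fill a call up. It gives the time, the measured TCP pose, the force and the opening at its end, in the units of the state.
- robot.get_obs(): the state, without advancing time (a new reading comes with each control period).
- robot.camera(name): name is "scene" or "top" or "wrist"; returns a dict with "img" (480x640x3 uint8, red, green, blue), "K" (3x3 intrinsics, pixels), "R" (3x3) and "t" (3): a world point X has camera coordinates R X + t; the wrist camera has in their place "T_tool_cam" (4x4, takes a point from camera to tool coordinates, whose origin is the TCP and whose axes are the tool frame's). Camera axes: x right, y down, z forward; pixel columns grow to the right and rows downward; lengths in m; the calibration is good to about 2 mm. The wrist camera is an equidistant fisheye: a pixel r from the principal point sees the ray r / f radians off the axis. A picture is of the moment at which its call begins: read the wrist's pose just before it. There is no depth.
- robot.hand_in(): hands the job in, once; it reports no verdict.
Trained networks look in a picture, given as the dict that the camera call returned (one of the last four; its "shot" number tells which), for a name from the list of things; names that differ only in an ending like _2 or _b are one class to them, and where a whole thing is asked for, a point or a joint stands for the part that bears it (a point fixed in the world has none). Each returns a list of dicts, best first, with "conf" (0 to 1); they miss things now and then, are a little off and sometimes report something else, mostly with a low value. They report only what shows in the picture. A call takes as long as a camera call. They do not tell look-alikes from the thing itself.
- robot.spot_in(picture, thing): "at" ([row, column] in pixels, amid what is visible of it).
The state is a dict: "time": time; "q": joint angles; "joint_velocities": joint speeds; "joint_torque": joint torques, N m; "position": TCP position; "tool_rot": TCP orientation; "ft_force": force on the tool from outside, world axes, zero at the start; "moment": the same for the moment, N m; "grip_width": finger opening in m.
Only numpy, scipy, OpenCV 4.12 (cv2) and the standard library are available. Lean on these libraries where they do the work, as an engineer would, in place of code of your own. Each camera call takes 0.05 s, during which the arm holds its last target.

## Task

The small white jar at the back of the white bottle tray has to be weighed: stand the two bottles in front of it on the empty steel side tray, then put the jar in the middle of the balance pan, and after that put the capped glass vial from the worktop in the middle of the jar's emptied rear pad. Only then put the two bottles back, each on the front pad that it came from. Everything stays upright throughout and is set down gently.

Things in the scene. Friction and masses are not known exactly. Their poses are not given: they have to be found in the camera images.
- large_bottle_mid (a point): Clear reagent bottle with a blue screw cap, the larger bottle: body 56 mm in diameter up to 88 mm, cap 30 mm in diameter above it, 100 mm tall, about 160 g. Loose, upright on one of the two front pads of the bottle tray (which one varies). The point is on its axis at half height (50 mm above its underside); z up.
- amber_bottle_mid (a point): Brown (amber) bottle with a blue screw cap, the smaller bottle: body 44 mm in diameter up to 77 mm, cap 24 mm in diameter above it, 88 mm tall, about 100 g. Loose, upright on the other front pad. The point is on its axis at half height (44 mm above its underside); z up.
- jar_mid (a point): Small white plastic screw-cap jar: 28 mm in diameter up to 28 mm, cap 31 mm in diameter above it, 40 mm tall, about 20 g. Loose, upright on the rear pad of the bottle tray, behind and between the bottles. The point is on its axis at half height (20 mm above its underside); z up.
- glass_vial_mid (a point): Clear glass vial, half full of a brown solid, with a white cap: 27 mm in diameter up to 46 mm, cap 24 mm in diameter, 52 mm tall, about 22 g. Loose, upright on the worktop in front of the bottle tray. The point is on its axis at half height (26 mm above its underside); z up.
- bottle_tray: White plastic bottle tray, fixed, 150 mm (its x) by 170 mm (its y), floor 8 mm above the worktop, with a lip 3 mm thick that reaches 15 mm above the worktop. Three flat black round pads flush with the floor: the rear pad (45 mm in diameter) centred at x = +25 mm, y = 0; the two front pads (60 mm in diameter) centred at x = -25 mm, y = +48 mm and y = -48 mm. Origin under its centre at worktop height; x points away from the robot, turned by up to 0.25 rad.
- side_tray: Empty steel tray, fixed, 130 mm (its x) by 180 mm (its y), floor 4 mm above the worktop, lip 3 mm thick that reaches 12 mm. Both bottles fit on it side by side, for example at y = +48 and -48 mm. Origin under its centre at worktop height. Stands to the left or right of the bottle tray, trading places with the balance.
- pan (a point): Centre of the top of the round steel pan (90 mm in diameter) of a small grey balance 150 x 120 mm, fixed; the pan's top is 32 mm above the worktop and does not move; z up, x away from the robot and 20 mm behind the middle of the balance. (A tall fixed microscope stands at the back right, over 0.58 m ahead of the robot: keep the arm in front of it.)
Not all that is in view belongs to the job. What is shaped like the part that bears glass_vial_mid but red is not meant.

How it is judged:
On the way, in this order (a step that is already met when the one before it is completed fails the run):
1. both bottles stand released on the side tray, with the jar still on its rear pad (x of large_bottle_mid in the frame of side_tray between -0.05 and 0.05 m and y of large_bottle_mid in the frame of side_tray between -0.075 and 0.075 m and z of large_bottle_mid in the frame of side_tray between 0.049 and 0.06 m and angle between each of large_bottle_mid, amber_bottle_mid's own z axis and vertical below 0.12 rad and x of amber_bottle_mid in the frame of side_tray between -0.05 and 0.05 m and y of amber_bottle_mid in the frame of side_tray between -0.075 and 0.075 m and z of amber_bottle_mid in the frame of side_tray between 0.043 and 0.054 m and distance of jar_mid from where it was at the start of the episode below 0.015 m and linear speed of each of large_bottle, amber_bottle below 0.02 m/s and contact force between each of large_bottle, amber_bottle and the fingers below 0.1 N), for 0.2 s.
2. the jar stands released on the middle of the balance pan, with both bottles still on the side tray and the vial still where it was (horizontal distance between jar_mid and pan below 0.015 m and z of jar_mid in the frame of pan between 0.015 and 0.026 m and angle between each of jar_mid, large_bottle_mid, amber_bottle_mid's own z axis and vertical below 0.12 rad and x of large_bottle_mid in the frame of side_tray between -0.05 and 0.05 m and y of large_bottle_mid in the frame of side_tray between -0.075 and 0.075 m and z of large_bottle_mid in the frame of side_tray between 0.049 and 0.06 m and x of amber_bottle_mid in the frame of side_tray between -0.05 and 0.05 m and y of amber_bottle_mid in the frame of side_tray between -0.075 and 0.075 m and z of amber_bottle_mid in the frame of side_tray between 0.043 and 0.054 m and distance of glass_vial_mid from where it was at the start of the episode below 0.02 m and linear speed of jar below 0.02 m/s and contact force between jar and the fingers below 0.1 N), for 0.2 s.
3. the vial stands released on the rear pad, with the jar on the pan and both bottles still on the side tray (x of glass_vial_mid in the frame of bottle_tray between 0.014 and 0.036 m and y of glass_vial_mid in the frame of bottle_tray between -0.011 and 0.011 m and z of glass_vial_mid in the frame of bottle_tray between 0.029 and 0.04 m and angle between each of glass_vial_mid, jar_mid, large_bottle_mid, amber_bottle_mid's own z axis and vertical below 0.12 rad and horizontal distance between jar_mid and pan below 0.015 m and z of jar_mid in the frame of pan between 0.015 and 0.026 m and x of large_bottle_mid in the frame of side_tray between -0.05 and 0.05 m and y of large_bottle_mid in the frame of side_tray between -0.075 and 0.075 m and z of large_bottle_mid in the frame of side_tray between 0.049 and 0.06 m and x of amber_bottle_mid in the frame of side_tray between -0.05 and 0.05 m and y of amber_bottle_mid in the frame of side_tray between -0.075 and 0.075 m and z of amber_bottle_mid in the frame of side_tray between 0.043 and 0.054 m and linear speed of glass_vial below 0.02 m/s and contact force between glass_vial and the fingers below 0.1 N), for 0.2 s.
At the end, for the whole second after the job is handed in: The jar stands upright on the balance pan within 15 mm of its centre, the vial upright on the rear pad within 11 mm of its centre along each tray axis, and each bottle upright within 15 mm of where it stood at the start; all released and at rest (distance of each of large_bottle_mid, amber_bottle_mid from where it was at the start of the episode below 0.015 m and angle between each of large_bottle_mid, amber_bottle_mid, jar_mid, glass_vial_mid's own z axis and vertical below 0.12 rad and horizontal distance between jar_mid and pan below 0.015 m and z of jar_mid in the frame of pan between 0.015 and 0.026 m and x of glass_vial_mid in the frame of bottle_tray between 0.014 and 0.036 m and y of glass_vial_mid in the frame of bottle_tray between -0.011 and 0.011 m and z of glass_vial_mid in the frame of bottle_tray between 0.029 and 0.04 m and linear speed of each of large_bottle, amber_bottle, jar, glass_vial below 0.02 m/s and contact force between each of large_bottle, amber_bottle, jar, glass_vial and the fingers below 0.1 N); the robot touches nothing.
It fails at once if a bottle, the jar or the vial is tipped by more than about 30 degrees (angle between any of large_bottle_mid, amber_bottle_mid, jar_mid, glass_vial_mid's own z axis and vertical above 0.52 rad).
It fails at once if a bottle, the jar or the vial is pressed with more than 40 N onto the tray or balance (contact force between any of large_bottle, amber_bottle, glass_vial and bottle_tray above 40 N or contact force between any of large_bottle, amber_bottle and side_tray above 40 N or contact force between jar and balance above 40 N).
It also fails if it takes over 125 s, if anything falls off the work surface, if the arm or the gripper's body presses on something with over 40 N, if the wrist force passes 120 N, or if a joint passes its speed limit or range.

## Working session

There is one attempt and no reset: what is moved stays moved. The work goes in short steps, Python scripts to look and compute and a shell command to move; the robot and the scene stay as the last step left them, time stands still between calls to the robot, and variables do not carry over. Pictures are saved under pics/ and viewed, and the job is handed in when it is done.

```bash
ls; mkdir -p pics
python3 - <<'E'
from rig import robot
import cv2,numpy as np
o=robot.get_obs()
for k,v in o.items(): print(k,np.round(v,4).tolist())
for n in ["scene","top"]:
    c=robot.camera(n); cv2.imwrite(f"pics/{n}0.png",c["img"][:,:,::-1]); print(n,c["K"],c["R"],c["t"])
    for th in ["large_bottle_mid","amber_bottle_mid","jar_mid","glass_vial_mid","bottle_tray","side_tray","pan"]:
        try: print(th,[(d["at"],round(d["conf"],2)) for d in robot.spot_in(c,th)][:3])
        except Exception as e: print(th,e)
E
```

```text
pics
time 0.0
q [-1.4405, 0.5284, 1.4339, -0.0, 1.1814, -0.1785]
joint_velocities [0.0002, -0.0006, 0.0005, -0.0024, -0.0013, -0.0002]
joint_torque [-0.0007, -44.0056, -17.6594, 0.0631, 0.0582, -0.0002]
position [0.1899, -0.5947, 0.2296]
tool_rot [-0.1087, 0.6995, -0.6979, 0.1088]
ft_force [-0.2114, -0.1459, -0.1128]
moment [0.0068, 0.0291, -0.0189]
grip_width 0.0874
scene [[521.71046703   0.         328.30426989]
 [  0.         521.71046703 237.96780644]
 [  0.           0.           1.        ]] [[-0.50818784 -0.86119891  0.00903137]
 [-0.61605865  0.35616424 -0.70258008]
 [ 0.60184455 -0.3626065  -0.71154737]] [0.35256733 0.36759995 0.7421808 ]
large_bottle_mid [([236.5, 356.7], 0.93)]
amber_bottle_mid [([248.6, 312.0], 0.8)]
jar_mid [([228.9, 321.5], 0.73)]
glass_vial_mid [([287.8, 363.6], 0.88), ([306.4, 325.2], 0.66)]
bottle_tray [([251.1, 330.5], 0.88)]
side_tray [([326.7, 210.6], 0.92)]
pan [([219.4, 458.8], 0.58)]
top [[596.88222302   0.         318.31072258]
 [  0.         596.88222302 228.06085041]
 [  0.           0.           1.        ]] [[-0.02358138 -0.99971287  0.00425399]
 [-0.99036354  0.02277956 -0.13660585]
 [ 0.13646972 -0.00743435 -0.99061635]] [0.07615644 0.55327287 1.28531856]
large_bottle_mid [([223.4, 341.6], 0.96)]
amber_bottle_mid [([220.0, 300.4], 0.82)]
jar_mid [([199.9, 318.9], 0.75)]
glass_vial_mid [([273.1, 280.2], 0.49), ([275.9, 318.8], 0.42)]
bottle_tray [([208.4, 316.6], 0.77)]
side_tray [([249.4, 198.1], 0.66)]
pan [([264.2, 445.3], 0.94)]
```

View pics/scene0.png

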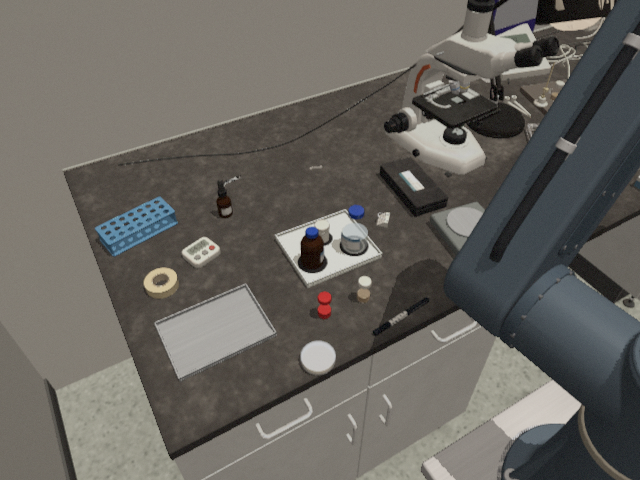

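View pics/top0.png

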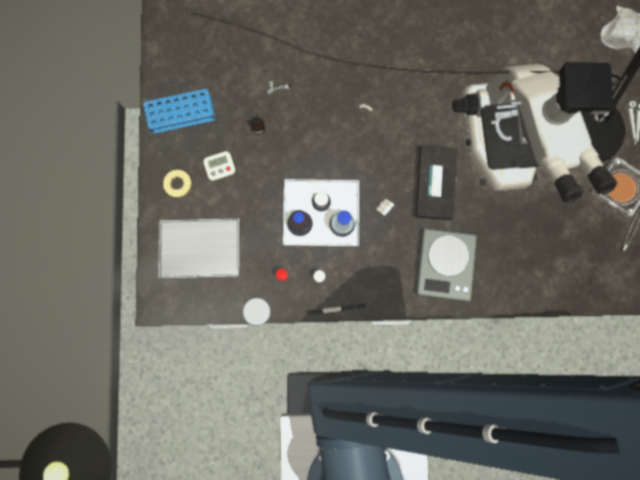

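```bash
cat > h.py <<'E'
from rig import robot
import cv2,numpy as np
from scipy.spatial.transform import Rotation as Rt
def onplane(c,rc,z):
    r,cc=rc; d=np.linalg.inv(c["K"])@np.array([cc,r,1.]); R=c["R"];t=c["t"]
    o=-R.T@t; d=R.T@d; s=(z-o[2])/d[2]; return o+s*d
def proj(c,X):
    X=np.atleast_2d(X); p=(c["R"]@X.T).T+c["t"]; u=(c["K"]@p.T).T; return u[:,:2]/u[:,2:]
def wristT():
    o=robot.get_obs(); T=np.eye(4); T[:3,:3]=Rt.from_quat(o["tool_rot"]).as_matrix(); T[:3,3]=o["position"]; return T
def wray(c,T,rc):
    K=c["K"];x=(rc[1]-K[0,2])/K[0,0];y=(rc[0]-K[1,2])/K[1,1];r=np.hypot(x,y)
    d=np.array([np.sin(r)*x/max(r,1e-9),np.sin(r)*y/max(r,1e-9),np.cos(r)])
    M=T@c["T_tool_cam"]; return M[:3,3],M[:3,:3]@d
def wplane(c,T,rc,z):
    o,d=wray(c,T,rc); return o+(z-o[2])/d[2]*d
def wproj(c,T,X):
    X=np.atleast_2d(X);M=np.linalg.inv(T@c["T_tool_cam"]);p=X@M[:3,:3].T+M[:3,3]
    h=np.hypot(p[:,0],p[:,1]);th=np.arctan2(h,p[:,2]);K=c["K"]
    return np.c_[K[0,2]+K[0,0]*th*p[:,0]/h,K[1,2]+K[1,1]*th*p[:,1]/h]
E
python3 - <<'E'
from h import *
c=robot.camera("top"); s=robot.camera("scene")
im=c["img"][:,:,::-1]
crop=im[160:340,140:500]; 
cv2.imwrite("pics/topcrop.png",cv2.resize(crop[:, :240],None,fx=3.3,fy=3.3,interpolation=cv2.INTER_CUBIC))
cv2.imwrite("pics/topcrop2.png",cv2.resize(im[200:320,380:500],None,fx=5,fy=5,interpolation=cv2.INTER_CUBIC))
for th,z in [("large_bottle_mid",.058),("amber_bottle_mid",.052),("jar_mid",.028),("glass_vial_mid",.026),("bottle_tray",.008),("side_tray",.004),("pan",.032)]:
    for cam in (c,s):
        for d in robot.spot_in(cam,th)[:2]: print(th,cam is c,d["at"],onplane(cam,d["at"],z).round(3))
E
```

```text
large_bottle_mid True [222.8, 342.4] [0.563 0.01  0.058]
large_bottle_mid False [235.2, 357.7] [0.55  0.018 0.058]
amber_bottle_mid True [218.4, 297.8] [0.575 0.108 0.052]
amber_bottle_mid False [248.7, 312.2] [0.568 0.111 0.052]
jar_mid True [199.8, 322.3] [0.62  0.053 0.028]
jar_mid False [228.3, 320.4] [0.63  0.057 0.028]
glass_vial_mid True [277.2, 320.9] [0.447 0.06  0.026]
glass_vial_mid True [275.6, 277.7] [0.452 0.155 0.026]
glass_vial_mid False [288.4, 362.5] [0.454 0.068 0.026]
glass_vial_mid False [306.0, 326.9] [0.452 0.146 0.026]
bottle_tray True [208.3, 317.0] [0.604 0.065 0.008]
bottle_tray False [248.5, 331.1] [0.586 0.057 0.008]
bottle_tray False [228.3, 321.4] [0.647 0.045 0.008]
side_tray True [248.9, 197.9] [0.518 0.336 0.004]
side_tray True [263.0, 447.8] [ 0.473 -0.227  0.004]
side_tray False [328.4, 214.9] [0.524 0.336 0.004]
pan True [264.9, 443.0] [ 0.467 -0.21   0.032]
pan False [220.8, 458.1] [ 0.502 -0.203  0.032]
```

View pics/topcrop.png

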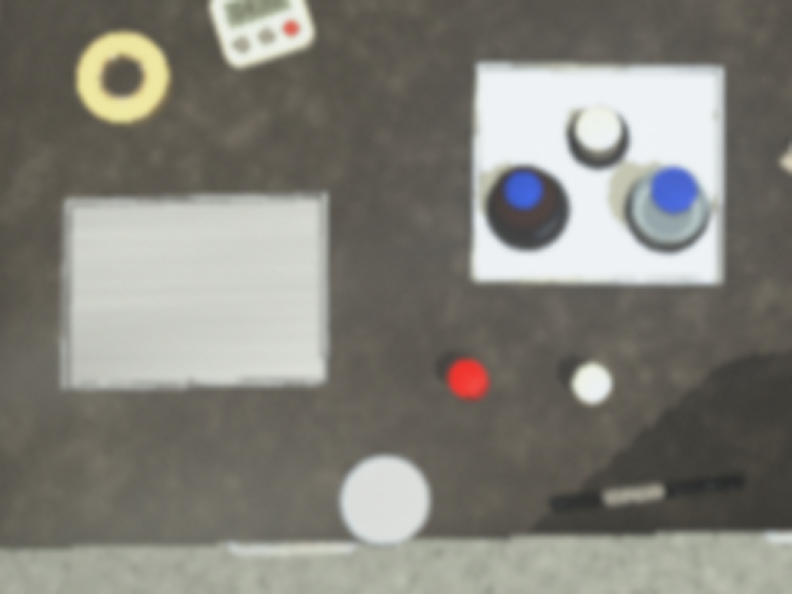

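View pics/topcrop2.png

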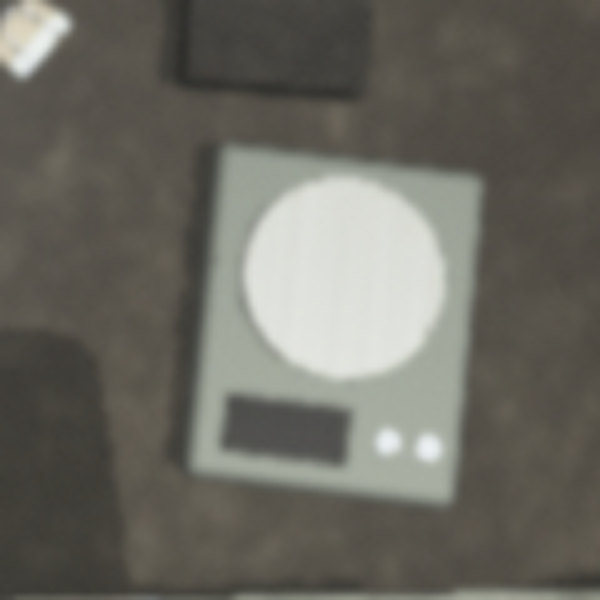

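Run:
```python
from h import *
c=robot.camera("top"); im=c["img"]
hsv=cv2.cvtColor(im,cv2.COLOR_RGB2HSV)
f=lambda x,y:((y+.5)/3.3-.5+160,(x+.5)/3.3-.5+140)
blue=cv2.inRange(hsv,(105,120,80),(125,255,255)); 
n,l,st,ce=cv2.connectedComponentsWithStats(blue)
for i in range(1,n):
    if 280<ce[i][0]<370 and st[i][4]>20: print("blue",ce[i],st[i][4], onplane(c,ce[i][::-1],.096).round(4),onplane(c,ce[i][::-1],.108).round(4))
print("jar",onplane(c,f(598,129),.048).round(4)); print("vial",onplane(c,f(592,384),.052).round(4)); print("red",onplane(c,f(468,379),.052).round(4))
P=np.array([onplane(c,f(*p),.015) for p in [(477,65),(724,67),(722,284),(474,282)]]); print(P.round(3),P.mean(0))
P=np.array([onplane(c,f(*p),.012) for p in [(66,200),(327,194),(325,382),(62,388)]]); print(P.round(3),P.mean(0))
print("pan",onplane(c,((277.5)/5-.5+200,345.5/5-.5+380),.032).round(4))
```

```text
blue [343.72932331 217.23308271] 133 [0.5688 0.0092 0.096 ] [0.567  0.0098 0.108 ]
blue [298.11764706 217.11764706] 102 [0.5713 0.106  0.096 ] [0.5694 0.1057 0.108 ]
jar [0.6189 0.0561 0.048 ]
vial [0.448  0.0642 0.052 ]
red [0.4531 0.1456 0.052 ]
[[ 0.672  0.138  0.015]
 [ 0.667 -0.032  0.015]
 [ 0.516 -0.026  0.015]
 [ 0.521  0.143  0.015]] [0.59393543 0.05557064 0.015     ]
[[0.585 0.421 0.012]
 [0.585 0.243 0.012]
 [0.456 0.245 0.012]
 [0.456 0.422 0.012]] [0.52019428 0.33280634 0.012     ]
pan [ 0.4888 -0.2239  0.032 ]
```

```bash
cat >> h.py <<'E'
def delta(p,yaw=0.):
    # yaw: world rotation of desired tool (x=world x,y=-z,z=world y)
    T=wristT(); R0=np.array([[1,0,0],[0,0,1],[0,-1,0]],float)
    Rd=Rt.from_euler('z',yaw).as_matrix()@R0
    o=robot.get_obs()
    print("tcp",np.round(T[:3,3],4),"axes x",T[:3,0].round(3),"y",T[:3,1].round(3),"z",T[:3,2].round(3))
    print("dpos world",(np.array(p)-T[:3,3]).round(4)," tool",(T[:3,:3].T@(np.array(p)-T[:3,3])).round(4)," in target axes",(Rd.T@(np.array(p)-T[:3,3])).round(4))
    print("rotvec deg",np.degrees(Rt.from_matrix(T[:3,:3].T@Rd).as_rotvec()).round(2),"grip",o["grip_width"],"F",np.round(o["ft_force"],2),"t",o["time"],"q",np.round(o["q"],2))
E
python3 -c "
from h import *
delta([.57,.1044,.25],0)"
```

```text
tcp [ 0.19   -0.5954  0.2305] axes x [-0.953 -0.304 -0.   ] y [ 0.  0. -1.] z [ 0.304 -0.953 -0.   ]
dpos world [0.38   0.6998 0.0195]  tool [-0.5747 -0.0194 -0.5512]  in target axes [ 0.38   -0.0195  0.6998]
rotvec deg [-0.0000e+00 -1.6231e+02 -1.0000e-02] grip 0.08699373892549633 F [ 0.64 -0.61 -0.31] t 1.65 q [-1.44  0.53  1.43  0.    1.18 -0.18]
```

```bash
python3 -c "
from h import *
delta([.50,.06,.32],np.pi)"
```

```text
tcp [ 0.19   -0.5954  0.2305] axes x [-0.953 -0.304 -0.   ] y [ 0.  0. -1.] z [ 0.304 -0.953 -0.   ]
dpos world [0.31   0.6554 0.0895]  tool [-0.4945 -0.0894 -0.5302]  in target axes [-0.31   -0.0895 -0.6554]
rotvec deg [ 0.   17.69 -0.  ] grip 0.08699373892549633 F [ 0.64 -0.61 -0.31] t 1.65 q [-1.44  0.53  1.43  0.    1.18 -0.18]
```

```bash
python3 -m crank '[[[0,8.85,0,0,-0.045,0,100],[0,8.84,0,0,-0.045,0,100],[0,0,0,-0.025,0,-0.053,100],[0,0,0,-0.025,0,-0.053,100],[0,0,0,-0.025,0,-0.053,100]]]' 15
python3 -m crank '[[[0,0,0,-0.025,0,-0.053,100],[0,0,0,-0.025,0,-0.053,100],[0,0,0,-0.025,0,-0.053,100],[0,0,0,-0.025,0,-0.053,100],[0,0,0,-0.025,0,-0.053,100]]]'
python3 -c "
from h import *
delta([.50,.06,.32],np.pi)"
```

```text
time: 2.28
position: [0.2655, -0.4348, 0.3207]
tool_rot: [-0.0, -0.707, 0.707, 0.0]
ft_force: [0.7, -0.3, 0.7]
grip_width: 0.0869
time: 2.9
position: [0.3906, -0.1698, 0.3209]
tool_rot: [-0.001, -0.707, 0.707, -0.0]
ft_force: [0.5, -0.6, 1.1]
grip_width: 0.0871
tcp [ 0.3906 -0.1698  0.3209] axes x [-1.     0.    -0.001] y [ 0.001 -0.001 -1.   ] z [-0.    -1.     0.001]
dpos world [ 0.1094  0.2298 -0.0009]  tool [-0.1093  0.0009 -0.2298]  in target axes [-0.1094  0.0009 -0.2298]
rotvec deg [-0.04 -0.03 -0.06] grip 0.08706713158453562 F [ 0.46 -0.62  1.12] t 2.9 q [-0.67  0.14  1.78  0.    1.23  0.9 ]
```

```bash
python3 -m crank '[[[0,0,0,-0.027,0,-0.057,100],[0,0,0,-0.027,0,-0.057,100],[0,0,0,-0.027,0,-0.057,100],[0,0,0,-0.028,0,-0.057,100],[0,0,0,0,0,0,100]]]'
python3 - <<'E'
from h import *
T=wristT(); c=robot.camera("wrist"); cv2.imwrite("pics/w0.png",c["img"][:,:,::-1]); np.savez("w0.npz",T=T,C=c["T_tool_cam"],K=c["K"],img=c["img"])
print(c["K"],c["T_tool_cam"].round(3))
for th,z in [("large_bottle_mid",.058),("amber_bottle_mid",.052),("jar_mid",.028),("glass_vial_mid",.026),("bottle_tray",.008),("side_tray",.004),("pan",.032)]:
    for d in robot.spot_in(c,th)[:2]: print(th,d["at"],d["conf"],wplane(c,T,d["at"],z).round(3))
E
```

```text
time: 3.52
position: [0.4989, 0.058, 0.3206]
tool_rot: [-0.002, 0.707, -0.707, 0.003]
ft_force: [-0.2, -0.4, 0.7]
grip_width: 0.0868
[[371.64829954   0.         323.76340192]
 [  0.         371.64829954 242.18373578]
 [  0.           0.           1.        ]] [[-0.     0.952  0.305 -0.084]
 [-0.001 -0.305  0.952 -0.153]
 [ 1.     0.     0.001  0.001]
 [ 0.     0.     0.     1.   ]]
large_bottle_mid [138.2, 364.9] 0.91 [0.571 0.012 0.058]
large_bottle_mid [94.9, 325.2] 0.45 [0.619 0.057 0.058]
amber_bottle_mid [134.6, 278.0] 0.69 [0.574 0.109 0.052]
jar_mid [95.0, 322.9] 0.63 [0.621 0.059 0.028]
glass_vial_mid [235.6, 315.5] 0.86 [0.448 0.067 0.026]
glass_vial_mid [109.4, 322.1] 0.2 [0.604 0.06  0.026]
bottle_tray [107.4, 321.1] 0.95 [0.607 0.061 0.008]
side_tray [177.9, 133.4] 0.87 [0.524 0.322 0.004]
pan [219.9, 516.9] 0.78 [ 0.475 -0.203  0.032]
pan [137.0, 364.8] 0.17 [0.572 0.01  0.032]
```

View pics/w0.png

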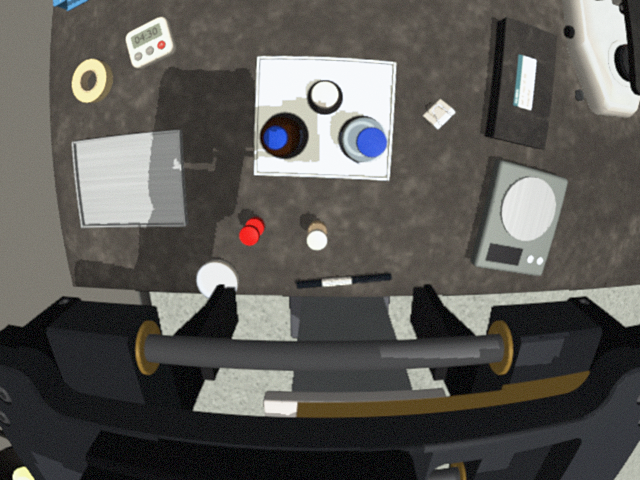

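Run:
```python
from h import *
d=np.load("w0.npz"); c={"K":d["K"],"T_tool_cam":d["C"]};T=d["T"];im=d["img"]
hsv=cv2.cvtColor(im,cv2.COLOR_RGB2HSV)
blue=cv2.inRange(hsv,(105,120,80),(125,255,255)); 
n,l,st,ce=cv2.connectedComponentsWithStats(blue)
for i in range(1,n):
    if st[i][4]>100 and ce[i][0]>200: print("blue",ce[i].round(1),st[i][4],wplane(c,T,ce[i][::-1],.096).round(4),wplane(c,T,ce[i][::-1],.108).round(4))
print(im[237,317],im[94,326])
big=im[40:260,230:400,::-1]; cv2.imwrite("pics/w0a.png",cv2.resize(big,None,fx=2.7,fy=2.7,interpolation=cv2.INTER_CUBIC))
big=im[110:250,50:210,::-1]; cv2.imwrite("pics/w0b.png",cv2.resize(big,None,fx=4,fy=4,interpolation=cv2.INTER_CUBIC))
big=im[150:290,460:600,::-1]; cv2.imwrite("pics/w0c.png",cv2.resize(big,None,fx=4,fy=4,interpolation=cv2.INTER_CUBIC))
```

```text
blue [275.4 137.4] 455 [0.5723 0.1066 0.096 ] [0.5726 0.105  0.108 ]
blue [371.1 141.7] 689 [0.5685 0.0101 0.096 ] [0.5689 0.0116 0.108 ]
[247 249 249] [248 250 250]
```

View pics/w0a.png

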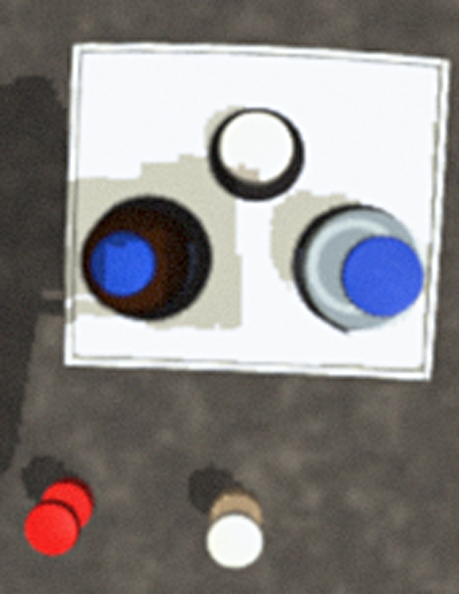

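View pics/w0b.png

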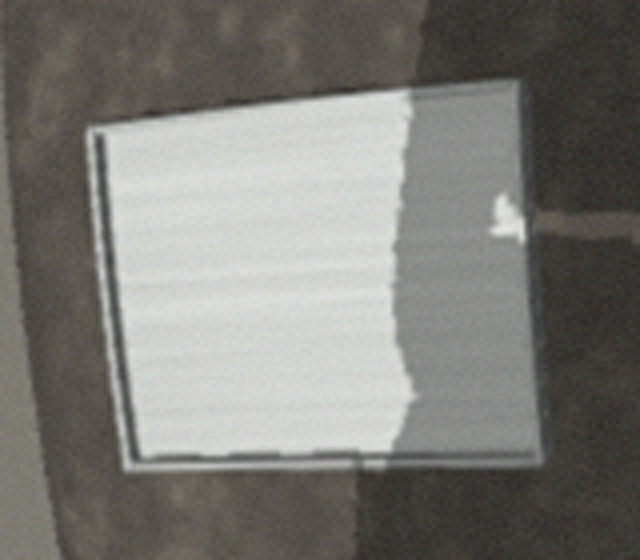

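View pics/w0c.png

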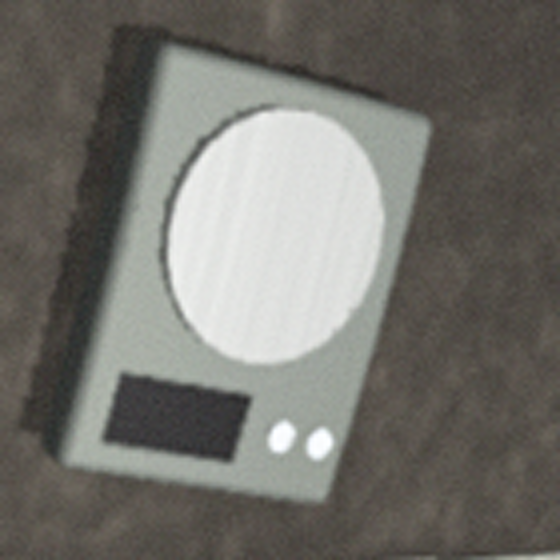

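Run:
```python
from h import *
d=np.load("w0.npz"); c={"K":d["K"],"T_tool_cam":d["C"]};T=d["T"]
f=lambda x,y:((y+.5)/2.7-.5+40,(x+.5)/2.7-.5+230)
P=np.array([wplane(c,T,f(*p),.015) for p in [(74,44),(448,60),(431,379),(66,365)]]); print(P.round(4),P.mean(0).round(4))
print("jar",wplane(c,T,f(257,146),.048).round(4),"vial",wplane(c,T,f(235,540),.052).round(4),"red",wplane(c,T,f(51,528),.052).round(4))
print("vialbody base",wplane(c,T,f(238,503),.012).round(4))
g=lambda x,y:((y+.5)/4-.5+110,(x+.5)/4-.5+50)
P=np.array([wplane(c,T,g(*p),.012) for p in [(88,129),(520,82),(544,464),(126,470)]]); print(P.round(4),P.mean(0).round(4))
g=lambda x,y:((y+.5)/4-.5+150,(x+.5)/4-.5+460)
# fit pan circle
best=[]
pts=np.array([wplane(c,T,g(*p),.032)[:2] for p in [(290,107),(384,225),(260,364),(167,240)]]);print(pts.round(4),pts.mean(0))
```

```text
[[ 0.6732  0.1398  0.015 ]
 [ 0.6672 -0.0289  0.015 ]
 [ 0.5182 -0.0246  0.015 ]
 [ 0.5237  0.1446  0.015 ]] [0.5956 0.0577 0.015 ]
jar [0.6208 0.057  0.048 ] vial [0.4508 0.0654 0.052 ] red [0.4558 0.1472 0.052 ]
vialbody base [0.4568 0.0647 0.012 ]
[[0.5844 0.4223 0.012 ]
 [0.5847 0.2431 0.012 ]
 [0.457  0.2431 0.012 ]
 [0.4561 0.4221 0.012 ]] [0.5206 0.3326 0.012 ]
[[ 0.5352 -0.219 ]
 [ 0.4969 -0.2656]
 [ 0.4457 -0.2205]
 [ 0.488  -0.1762]] [ 0.49144201 -0.220348  ]
```

```bash
python3 -m crank '[[[0,0,0,-0.0245,0.04,-0.016,100],[0,0,0,-0.0245,0.04,-0.016,100],[0,0,0,-0.0245,0.04,-0.016,100],[0,0,0,0,0,0,100],[0,0,0,0,0,0,100]]]'
python3 -c "
from h import *
delta([.572,.106,.055],np.pi)"
```

```text
time: 4.55
position: [0.5712, 0.1013, 0.2012]
tool_rot: [-0.0, -0.707, 0.707, 0.0]
ft_force: [0.6, -0.5, 0.4]
grip_width: 0.0873
tcp [0.5712 0.1013 0.2012] axes x [-1.     0.001 -0.   ] y [ 0. -0. -1.] z [-0.001 -1.     0.   ]
dpos world [ 0.0008  0.0047 -0.1462]  tool [-0.0008  0.1462 -0.0047]  in target axes [-0.0008  0.1462 -0.0047]
rotvec deg [-0.02 -0.05 -0.01] grip 0.08731192665647264 F [ 0.59 -0.49  0.45] t 4.55 q [-0.02  0.5   1.58 -0.    1.06  1.55]
```

```bash
python3 -m crank '[[[0,0,0,-0.001,0.04,-0.005,100],[0,0,0,0,0.04,0,100],[0,0,0,0,0.04,0,100],[0,0,0,0,0.026,0,100],[0,0,0,0,0,0,100]]]'
python3 -c "
from h import *
delta([.572,.106,.055],np.pi)
T=wristT(); c=robot.camera('wrist'); cv2.imwrite('pics/w1.png',c['img'][:,:,::-1])"
```

```text
time: 5.18
position: [0.5716, 0.1064, 0.0549]
tool_rot: [0.0, -0.707, 0.707, 0.001]
ft_force: [-0.1, 0.5, 0.8]
grip_width: 0.0869
tcp [0.5716 0.1064 0.0549] axes x [-1.     0.001  0.001] y [-0.001 -0.    -1.   ] z [-0.001 -1.     0.   ]
dpos world [ 0.0004 -0.0004  0.0001]  tool [-0.0004 -0.0001  0.0004]  in target axes [-0.0004 -0.0001  0.0004]
rotvec deg [-0.01 -0.05  0.08] grip 0.08691467900216125 F [-0.12  0.5   0.75] t 5.175 q [-0.01  0.72  1.67 -0.    0.75  1.56]
```

View pics/w1.png

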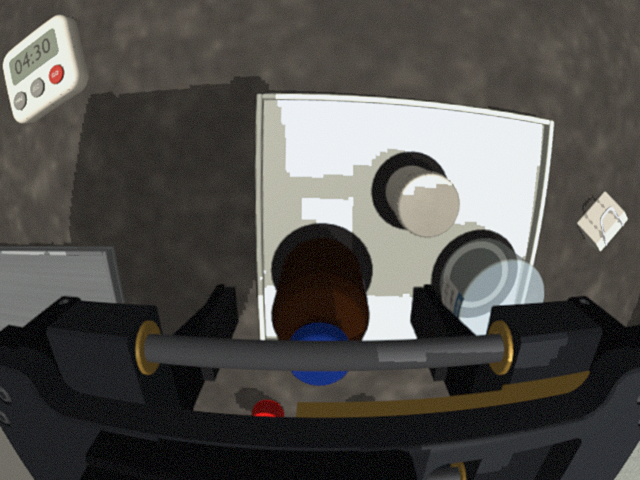

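The brown bottle (cap near row 350, column 320) is centred between the fingers (columns 225–425). Now I'll close.

```bash
python3 -m crank '[[[0,0,0,0,0,0,0],[0,0,0,0,0,0,0],[0,0,0,0,0,0,0],[0,0,0,0,0,0,0],[0,0,0,0,0,0,0]]]' 18
python3 -m crank '[[[0,0,0,0,0,0,0],[0,0,0,0,-0.02,0,0],[0,0,0,0,-0.03,0,0],[0,0,0,0,-0.04,0,0],[0,0,0,0,0,0,0]]]'
python3 -c "
from h import *
delta([.520,.381,.145],np.pi)"
```

```text
time: 5.85
position: [0.5723, 0.1072, 0.0546]
tool_rot: [-0.0, 0.707, -0.707, 0.0]
ft_force: [-0.1, 0.6, 0.8]
grip_width: 0.045
time: 6.48
position: [0.5745, 0.1072, 0.1474]
tool_rot: [-0.002, -0.707, 0.707, -0.002]
ft_force: [1.1, 0.1, -0.7]
grip_width: 0.0434
tcp [0.5745 0.1072 0.1474] axes x [-1.    -0.    -0.007] y [ 0.007 -0.    -1.   ] z [ 0. -1.  0.]
dpos world [-0.0545  0.2738 -0.0024]  tool [ 0.0545  0.002  -0.2738]  in target axes [ 0.0545  0.0024 -0.2738]
rotvec deg [-0.    0.01 -0.39] grip 0.04338389909297588 F [ 1.06  0.14 -0.68] t 6.475 q [-0.01  0.58  1.62 -0.    0.94  1.56]
```

```bash
python3 -m crank '[[[0,0,0,0.008,0,-0.04,0],[0,0,0,0.011,0,-0.055,0],[0,0,0,0.011,0,-0.055,0],[0,0,0,0.011,0,-0.055,0],[0,0,0,0.008,0,-0.04,0]]]'
python3 -m crank '[[[0,0,0,0.005,0,-0.029,0],[0,0,0,0,0,0,0],[0,0,0,0,0.03,0,0],[0,0,0,0,0.03,0,0],[0,0,0,0,0,0,0]]]'
python3 -c "
from h import *
delta([.520,.381,.052],np.pi)
T=wristT(); c=robot.camera('wrist'); cv2.imwrite('pics/w2.png',c['img'][:,:,::-1])
for th in ['jar_mid','amber_bottle_mid','side_tray','large_bottle_mid']:print(th,[(d['at'],d['conf']) for d in robot.spot_in(c,th)][:2])"
```

```text
time: 7.1
position: [0.5214, 0.354, 0.1428]
tool_rot: [0.002, -0.707, 0.707, 0.0]
ft_force: [0.6, -1.0, -0.7]
grip_width: 0.0438
time: 7.72
position: [0.5159, 0.3787, 0.0811]
tool_rot: [0.002, -0.706, 0.709, 0.003]
ft_force: [-0.1, -0.3, -0.0]
grip_width: 0.0437
tcp [0.5159 0.3787 0.0811] axes x [-1.     0.001  0.008] y [-0.008 -0.004 -1.   ] z [-0.001 -1.     0.004]
dpos world [ 0.0041  0.0023 -0.0291]  tool [-0.0044  0.0291 -0.0024]  in target axes [-0.0041  0.0291 -0.0023]
rotvec deg [-0.24 -0.06  0.43] grip 0.043708244191421615 F [-0.08 -0.3  -0.05] t 7.725 q [ 0.46  0.74  1.5  -0.    0.91  2.03]
jar_mid []
amber_bottle_mid [([298.7, 323.0], 0.72)]
side_tray [([213.5, 400.6], 0.84)]
large_bottle_mid []
```

View pics/w2.png

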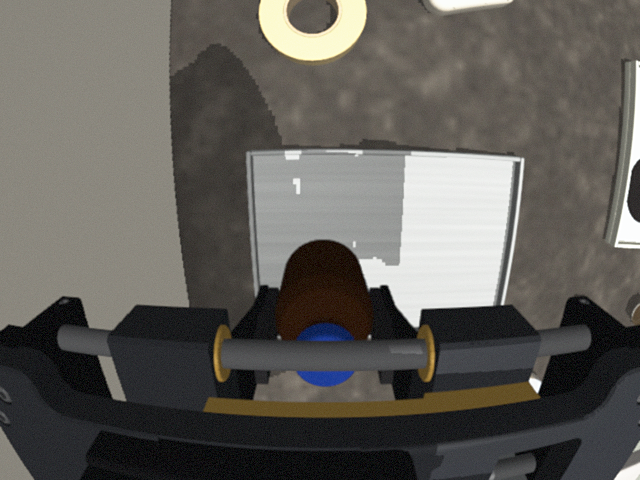

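```bash
python3 -m crank '[[[0,0,0,-0.002,0.01,0,0],[0,0,0,0,0.01,0,0],[0,0,0,0,0.005,0,0],[0,0,0,0,0.002,0,0],[0,0,0,0,0,0,0]]]'
python3 -m crank '[[[0,0,0,0,0,0,0],[0,0,0,0,0.001,0,0],[0,0,0,0,0.001,0,0],[0,0,0,0,0,0,0],[0,0,0,0,0,0,0]]]'
```

```text
time: 8.6
position: [0.5201, 0.3812, 0.0573]
tool_rot: [0.0, -0.707, 0.707, 0.0]
ft_force: [0.3, -0.4, -0.4]
grip_width: 0.0435
time: 9.22
position: [0.5202, 0.3812, 0.0556]
tool_rot: [-0.0, 0.707, -0.707, 0.0]
ft_force: [-0.7, -0.0, -0.9]
grip_width: 0.0437
```

```bash
python3 -m crank '[[[0,0,0,0,0.002,0,0],[0,0,0,0,0.001,0,0],[0,0,0,0,0.001,0,0],[0,0,0,0,0.0005,0,0],[0,0,0,0,0,0,0]]]'
python3 -m crank '[[[0,0,0,0,0.0005,0,0],[0,0,0,0,0,0,0],[0,0,0,0,0,0,0],[0,0,0,0,0,0,0],[0,0,0,0,0,0,0]]]'
```

```text
time: 9.85
position: [0.5202, 0.3811, 0.051]
tool_rot: [0.0, -0.707, 0.707, 0.0]
ft_force: [-0.3, 0.4, -1.8]
grip_width: 0.0436
time: 10.48
position: [0.5203, 0.3812, 0.0506]
tool_rot: [0.0, 0.707, -0.707, 0.0]
ft_force: [0.5, 0.8, -0.6]
grip_width: 0.0441
```

```bash
python3 -m crank '[[[0,0,0,0,0.0005,0,0],[0,0,0,0,0.0005,0,0],[0,0,0,0,0,0,0],[0,0,0,0,0,0,0],[0,0,0,0,0,0,0]]]'
python3 -c "
from h import *
F=[]
for i in range(4):
    c=robot.camera('wrist'); F.append(robot.get_obs()['ft_force'])
print(np.mean(F,0))"
```

```text
time: 11.1
position: [0.5206, 0.3812, 0.0505]
tool_rot: [0.0, 0.707, -0.707, 0.0]
ft_force: [-0.7, -1.1, 5.1]
grip_width: 0.0436
[-0.79328371 -0.63086537  4.73398111]
```

Contact (+5 N). Release, opening to about 75 %, then lift.

```bash
python3 -m crank '[[[0,0,0,0,0,0,100],[0,0,0,0,0,0,100],[0,0,0,0,0,0,100],[0,0,0,0,0,0,100],[0,0,0,0,0,0,100]]]'
python3 -m crank '[[[0,0,0,0,-0.04,0,100],[0,0,0,0,-0.06,0,100],[0,0,0,0,-0.05,0,100],[0,0,0,0,0,0,100],[0,0,0,0,0,0,100]]]'
python3 -c "
from h import *
delta([.568,.0107,.20],np.pi)
c=robot.camera('wrist'); cv2.imwrite('pics/w3.png',c['img'][:,:,::-1])"
```

```text
time: 11.92
position: [0.5202, 0.3811, 0.0494]
tool_rot: [0.0, -0.707, 0.707, 0.0]
ft_force: [-0.3, -0.8, 0.4]
grip_width: 0.0835
time: 12.55
position: [0.5196, 0.3808, 0.1991]
tool_rot: [0.0, -0.707, 0.707, 0.0]
ft_force: [0.5, 0.2, -0.6]
grip_width: 0.0872
tcp [0.5196 0.3808 0.1991] axes x [-1.    -0.     0.001] y [-0.001 -0.001 -1.   ] z [ 0.    -1.     0.001]
dpos world [ 0.0484 -0.3701  0.0009]  tool [-0.0484 -0.0008  0.3701]  in target axes [-0.0484 -0.0009  0.3701]
rotvec deg [-0.03  0.    0.06] grip 0.08724009819099528 F [ 0.51  0.24 -0.65] t 12.55 q [0.46 0.59 1.41 0.   1.14 2.03]
```

View pics/w3.png

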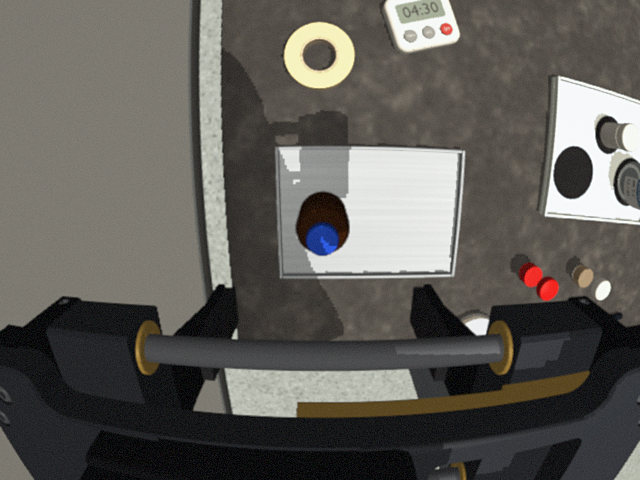

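The amber bottle stands upright on the left of the steel tray (cap at row 240, column 322). Next: the large bottle.

```bash
python3 -m crank '[[[0,0,0,-0.006,0,0.045,100],[0,0,0,-0.008,0,0.06,100],[0,0,0,-0.008,0,0.06,100],[0,0,0,-0.008,0,0.06,100],[0,0,0,-0.008,0,0.06,100]]]'
python3 -m crank '[[[0,0,0,-0.007,0,0.05,100],[0,0,0,-0.0034,0,0.035,100],[0,0,0,0,0.04,0,100],[0,0,0,0,0,0,100],[0,0,0,0,0,0,100]]]'
python3 -c "
from h import *
delta([.568,.0107,.062],np.pi)
T=wristT(); c=robot.camera('wrist'); cv2.imwrite('pics/w4.png',c['img'][:,:,::-1])
hsv=cv2.cvtColor(c['img'],cv2.COLOR_RGB2HSV)
blue=cv2.inRange(hsv,(105,120,80),(125,255,255))
n,l,st,ce=cv2.connectedComponentsWithStats(blue)
for i in range(1,n):
    if st[i][4]>100: print('blue',ce[i].round(1),st[i][4],wplane(c,T,ce[i][::-1],.108).round(4))
"
```

```text
time: 13.22
position: [0.5571, 0.0943, 0.1974]
tool_rot: [-0.002, 0.707, -0.707, -0.001]
ft_force: [0.6, 0.0, 0.0]
grip_width: 0.087
time: 13.85
position: [0.5683, 0.0116, 0.159]
tool_rot: [-0.001, 0.707, -0.707, -0.0]
ft_force: [0.8, -0.0, -0.4]
grip_width: 0.0866
tcp [0.5683 0.0116 0.159 ] axes x [-1.    -0.001  0.002] y [-0.002  0.    -1.   ] z [ 0.001 -1.    -0.   ]
dpos world [-0.0003 -0.0009 -0.097 ]  tool [0.0001 0.097  0.001 ]  in target axes [0.0003 0.097  0.0009]
rotvec deg [0.02 0.03 0.11] grip 0.0866366134829969 F [ 0.84 -0.05 -0.44] t 13.85 q [-0.18  0.55  1.64  0.    0.95  1.39]
blue [323.6 267. ] 1958 [0.5712 0.011  0.108 ]
```

View pics/w4.png

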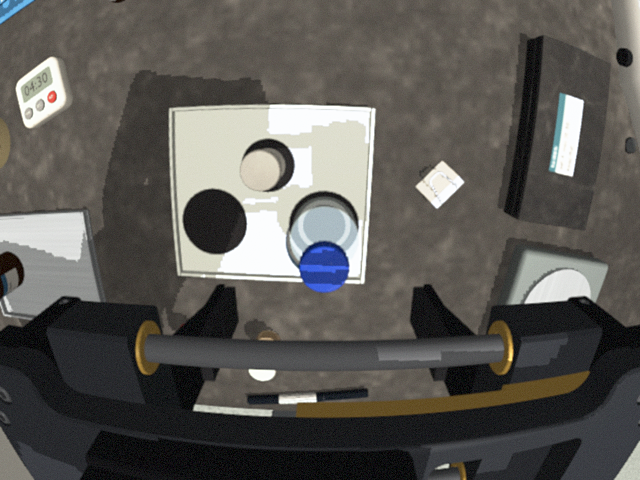

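The large bottle (cap row 267, column 324) is centred between the fingers. Descend and grip.

```bash
python3 -m crank '[[[0,0,0,0,0.04,0.001,100],[0,0,0,0,0.037,0,100],[0,0,0,0,0.02,0,100],[0,0,0,0,0,0,100],[0,0,0,0,0,0,100]]]' 22
python3 -m crank '[[[0,0,0,0,0,0,0],[0,0,0,0,0,0,0],[0,0,0,0,0,0,0],[0,0,0,0,0,0,0],[0,0,0,0,0,0,0]]]' 22
python3 -c "
from h import *
delta([.568,.0107,.062],np.pi)"
python3 -m crank '[[[0,0,0,0,-0.01,0,0],[0,0,0,0,-0.02,0,0],[0,0,0,0,-0.03,0,0],[0,0,0,0,-0.03,0,0],[0,0,0,0,0,0,0]]]'
python3 -c "
from h import *
delta([.520,.285,.152],np.pi)"
```

```text
time: 14.52
position: [0.5699, 0.0104, 0.0639]
tool_rot: [-0.001, -0.707, 0.707, -0.001]
ft_force: [-0.0, 0.5, 0.1]
grip_width: 0.0873
time: 15.15
position: [0.5688, 0.0103, 0.0627]
tool_rot: [0.0, 0.707, -0.707, 0.0]
ft_force: [-0.3, 1.3, 1.7]
grip_width: 0.0548
tcp [0.5688 0.0103 0.0627] axes x [-1.  0. -0.] y [ 0.  0. -1.] z [-0. -1. -0.]
dpos world [-0.0008  0.0004 -0.0007]  tool [ 0.0008  0.0007 -0.0004]  in target axes [ 0.0008  0.0007 -0.0004]
rotvec deg [ 0.02 -0.01 -0.01] grip 0.05479127679584759 F [-0.27  1.3   1.65] t 15.15 q [-0.18  0.7   1.7   0.    0.74  1.39]
time: 15.78
position: [0.5704, 0.0098, 0.155]
tool_rot: [-0.002, -0.707, 0.708, -0.002]
ft_force: [-0.5, -0.6, -1.1]
grip_width: 0.0544
tcp [0.5704 0.0098 0.155 ] axes x [-1.    -0.    -0.006] y [ 0.006 -0.001 -1.   ] z [ 0.    -1.     0.001]
dpos world [-0.0504  0.2752 -0.003 ]  tool [ 0.0504  0.0024 -0.2752]  in target axes [ 0.0504  0.003  -0.2752]
rotvec deg [-0.07  0.01 -0.33] grip 0.054419845556045586 F [-0.55 -0.56 -1.05] t 15.775 q [-0.18  0.55  1.65 -0.    0.94  1.39]
```

```bash
python3 -m crank '[[[0,0,0,0.007,0,-0.04,0],[0,0,0,0.01,0,-0.055,0],[0,0,0,0.01,0,-0.055,0],[0,0,0,0.01,0,-0.055,0],[0,0,0,0.008,0,-0.045,0]]]'
python3 -m crank '[[[0,0,0,0.004,0,-0.025,0],[0,0,0,0,0.01,0,0],[0,0,0,0,0.025,0,0],[0,0,0,0,0.025,0,0],[0,0,0,0,0,0,0]]]'
python3 -c "
from h import *
delta([.520,.285,.062],np.pi)"
```

```text
time: 16.4
position: [0.522, 0.2618, 0.151]
tool_rot: [0.001, -0.707, 0.707, 0.001]
ft_force: [-0.4, -0.2, -2.3]
grip_width: 0.0547
time: 17.02
position: [0.5173, 0.2831, 0.0894]
tool_rot: [0.002, -0.706, 0.708, 0.003]
ft_force: [-0.3, -0.0, -1.9]
grip_width: 0.0546
tcp [0.5173 0.2831 0.0894] axes x [-1.     0.001  0.007] y [-0.007 -0.003 -1.   ] z [-0.001 -1.     0.003]
dpos world [ 0.0027  0.0019 -0.0274]  tool [-0.0029  0.0274 -0.002 ]  in target axes [-0.0027  0.0274 -0.0019]
rotvec deg [-0.16 -0.07  0.42] grip 0.05460152882319834 F [-0.32 -0.02 -1.94] t 17.025 q [ 0.31  0.67  1.63 -0.    0.85  1.88]
```

```bash
python3 -m crank '[[[0,0,0,0,0.012,-0.001,0],[0,0,0,0,0.01,0,0],[0,0,0,0,0.007,0,0],[0,0,0,0,0.0025,0,0],[0,0,0,0,0,0,0]]]'
python3 -m crank '[[[0,0,0,0,0.0005,0,0],[0,0,0,0,0.0005,0,0],[0,0,0,0,0,0,0],[0,0,0,0,0,0,0],[0,0,0,0,0,0,0]]]'
```

```text
time: 17.65
position: [0.5197, 0.2862, 0.061]
tool_rot: [-0.0, 0.707, -0.707, 0.0]
ft_force: [0.8, 0.0, -1.5]
grip_width: 0.0547
time: 18.27
position: [0.5197, 0.2862, 0.0601]
tool_rot: [-0.0, 0.707, -0.707, 0.0]
ft_force: [0.4, -0.1, -1.5]
grip_width: 0.0543
```

```bash
python3 -m crank '[[[0,0,0,0,0.0005,0,0],[0,0,0,0,0.0005,0,0],[0,0,0,0,0.0005,0,0],[0,0,0,0,0,0,0],[0,0,0,0,0,0,0]]]'
```

```text
time: 18.9
position: [0.5197, 0.2862, 0.0588]
tool_rot: [0.0, 0.707, -0.707, 0.0]
ft_force: [0.9, -0.1, 0.8]
grip_width: 0.0545
```

```bash
python3 -m crank '[[[0,0,0,0,0.0003,0,0],[0,0,0,0,0,0,0],[0,0,0,0,0,0,100],[0,0,0,0,0,0,100],[0,0,0,0,0,0,100]]]'
python3 -m crank '[[[0,0,0,0,0,0,100],[0,0,0,0,0,0,100],[0,0,0,0,-0.04,0,100],[0,0,0,0,-0.06,0,100],[0,0,0,0,-0.05,0,100]]]'
python3 -m crank '[[[0,0,0,0,0,0,100],[0,0,0,0,0,0,100],[0,0,0,-0.01,0,0.04,100],[0,0,0,-0.02,0,0.055,100],[0,0,0,-0.02,0,0.055,100]]]'
python3 -c "
from h import *
delta([.60,.0565,.15],np.pi)
T=wristT(); c=robot.camera('wrist'); cv2.imwrite('pics/w5.png',c['img'][:,:,::-1])
"
```

```text
time: 19.52
position: [0.5196, 0.2861, 0.058]
tool_rot: [0.0, -0.707, 0.707, 0.0]
ft_force: [-0.1, 0.3, 0.0]
grip_width: 0.0773
time: 20.15
position: [0.5198, 0.2862, 0.2102]
tool_rot: [0.0, 0.707, -0.707, 0.0]
ft_force: [0.1, 0.8, -0.6]
grip_width: 0.087
time: 20.78
position: [0.5686, 0.1349, 0.2058]
tool_rot: [0.002, -0.707, 0.707, 0.001]
ft_force: [0.4, 1.0, 0.3]
grip_width: 0.087
tcp [0.5686 0.1349 0.2058] axes x [-1.    -0.001  0.005] y [-0.005 -0.    -1.   ] z [ 0.001 -1.     0.   ]
dpos world [ 0.0314 -0.0784 -0.0558]  tool [-0.0316  0.0557  0.0785]  in target axes [-0.0314  0.0558  0.0784]
rotvec deg [-0.01  0.07  0.26] grip 0.08698259781762166 F [0.39 0.97 0.28] t 20.775 q [0.04 0.5  1.56 0.   1.08 1.61]
```

View pics/w5.png

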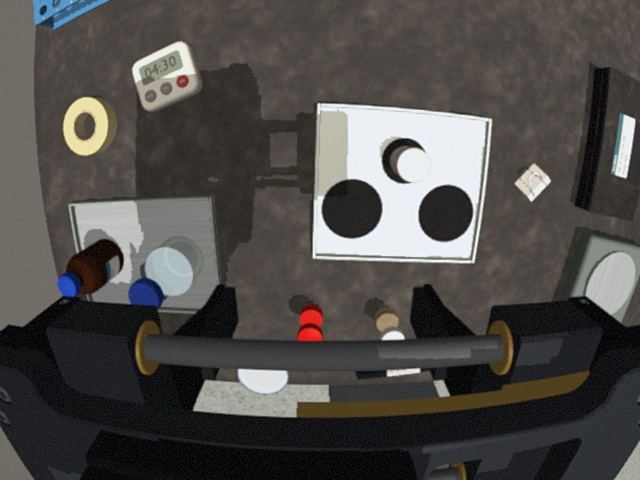

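```bash
python3 -m crank '[[[0,0,0,-0.016,0.02,0.026,100],[0,0,0,-0.018,0.03,0.026,100],[0,0,0,-0.017,0.03,0.026,100],[0,0,0,0,0,0,100],[0,0,0,0,0,0,100]]]'
python3 -c "
from h import *
delta([.620,.0565,.031],np.pi)
T=wristT(); c=robot.camera('wrist'); cv2.imwrite('pics/w6.png',c['img'][:,:,::-1])
"
```

```text
time: 21.45
position: [0.6194, 0.0587, 0.127]
tool_rot: [-0.001, 0.707, -0.707, -0.001]
ft_force: [-0.8, -0.0, 1.3]
grip_width: 0.087
tcp [0.6194 0.0587 0.127 ] axes x [-1.     0.     0.003] y [-0.003  0.001 -1.   ] z [-0.    -1.    -0.001]
dpos world [ 0.0006 -0.0022 -0.096 ]  tool [-0.0009  0.096   0.0023]  in target axes [-0.0006  0.096   0.0022]
rotvec deg [ 0.04 -0.01  0.19] grip 0.08698038518314126 F [-0.83 -0.01  1.3 ] t 21.45 q [-0.09  0.65  1.53  0.    0.97  1.49]
```

View pics/w6.png

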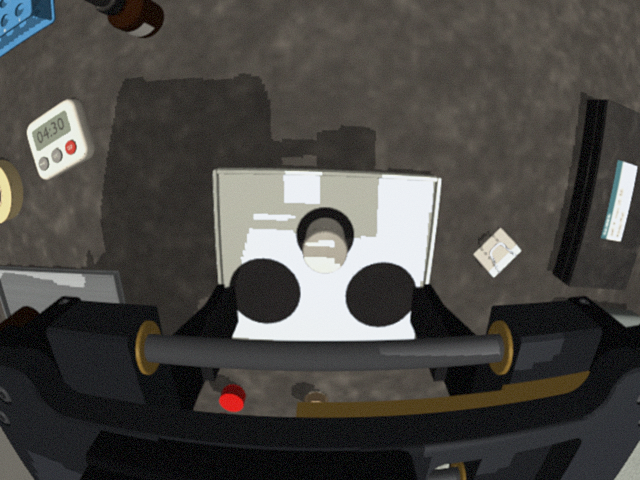

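```bash
python3 -c "
from h import *
T=wristT(); c=robot.camera('wrist'); g=cv2.cvtColor(c['img'],cv2.COLOR_RGB2GRAY)
print(wplane(c,T,(252,324),.048).round(4))
m=cv2.inRange(g,0,60)
n,l,st,ce=cv2.connectedComponentsWithStats(m)
for i in range(1,n):
    if 1500<st[i][4]<6000 and 190<ce[i][1]<330 and 200<ce[i][0]<420: print(ce[i],st[i],wplane(c,T,ce[i][::-1],.008).round(4))
for p in [(218,173),(440,179)]: print(wplane(c,T,p[::-1],.015).round(4))
"
```

```text
[0.622  0.0582 0.048 ]
[0.6715 0.1361 0.015 ]
[ 0.6674 -0.0278  0.015 ]
```

```bash
python3 -m crank '[[[0,0,0,-0.001,0.04,0.001,100],[0,0,0,0,0.035,0,100],[0,0,0,0,0.019,0,100],[0,0,0,0,0,0,100],[0,0,0,0,0,0,100]]]' 8
python3 -c "
from h import *
delta([.6205,.057,.031],np.pi)
T=wristT(); c=robot.camera('wrist'); cv2.imwrite('pics/w7.png',c['img'][:,:,::-1])
"
```

```text
time: 22.18
position: [0.6228, 0.0574, 0.0356]
tool_rot: [-0.001, -0.707, 0.707, -0.001]
ft_force: [0.2, -0.7, 0.6]
grip_width: 0.087
tcp [0.6228 0.0574 0.0356] axes x [-1.    -0.    -0.003] y [ 0.003 -0.    -1.   ] z [ 0. -1.  0.]
dpos world [-0.0023 -0.0004 -0.0046]  tool [0.0023 0.0046 0.0004]  in target axes [0.0023 0.0046 0.0004]
rotvec deg [-0.01  0.03 -0.15] grip 0.08700663832817908 F [ 0.23 -0.75  0.61] t 22.175 q [-0.09  0.79  1.56  0.    0.79  1.48]
```

View pics/w7.png

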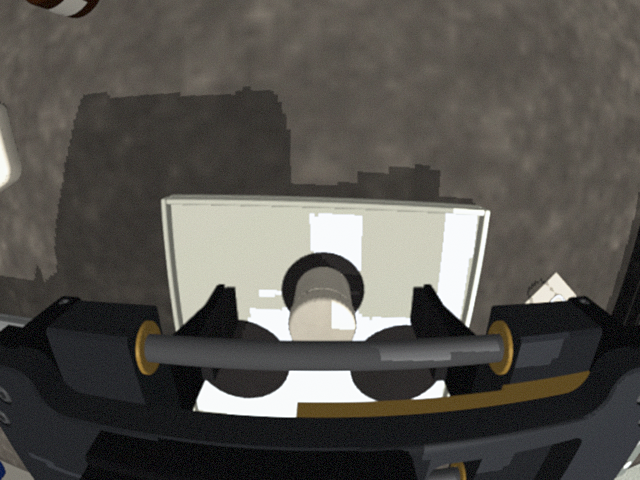

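The jar (column 323) is centred between the fingers. Lower slightly and grip.

```bash
python3 -m crank '[[[0,0,0,0.001,0.003,0,100],[0,0,0,0,0,0,100],[0,0,0,0,0,0,0],[0,0,0,0,0,0,0],[0,0,0,0,0,0,0]]]' 8
python3 -m crank '[[[0,0,0,0,0,0,0],[0,0,0,0,0,0,0],[0,0,0,0,0,0,0],[0,0,0,0,0,0,0],[0,0,0,0,0,0,0]]]' 8
python3 -c "
from h import *
delta([.6205,.057,.031],np.pi)"
```

```text
time: 22.85
position: [0.6207, 0.0571, 0.0312]
tool_rot: [-0.0, 0.707, -0.707, 0.0]
ft_force: [0.6, -0.2, -0.6]
grip_width: 0.0647
time: 23.48
position: [0.6207, 0.0571, 0.0312]
tool_rot: [0.0, 0.707, -0.707, -0.0]
ft_force: [0.1, -0.2, 0.1]
grip_width: 0.0295
tcp [0.6207 0.0571 0.0312] axes x [-1.  0. -0.] y [ 0.  0. -1.] z [-0. -1. -0.]
dpos world [-0.0002 -0.0001 -0.0002]  tool [0.0002 0.0002 0.0001]  in target axes [0.0002 0.0002 0.0001]
rotvec deg [ 0. -0. -0.] grip 0.02950000023852086 F [ 0.08 -0.22  0.09] t 23.475 q [-0.09  0.79  1.57  0.    0.78  1.48]
```

```bash
python3 -m crank '[[[0,0,0,0,-0.02,0,0],[0,0,0,0,-0.04,0,0],[0,0,0,0,-0.04,0,0],[0,0,0,0.012,0,0.025,0],[0,0,0,0.0218,0,0.0465,0]]]'
python3 -m crank '[[[0,0,0,0.0218,0,0.0465,0],[0,0,0,0.0218,0,0.0465,0],[0,0,0,0.0218,0,0.0465,0],[0,0,0,0.0218,0,0.0465,0],[0,0,0,0.0097,0,0.0215,0]]]'
python3 -m crank '[[[0,0,0,0,0,0,0],[0,0,0,0,0,0,0],[0,0,0,0,0,0,0],[0,0,0,0,0,0,0],[0,0,0,0,0,0,0]]]'
python3 -c "
from h import *
delta([.490,-.222,.0552],np.pi)
T=wristT(); c=robot.camera('wrist'); cv2.imwrite('pics/w8.png',c['img'][:,:,::-1])
s=robot.camera('scene'); cv2.imwrite('pics/s8.png',s['img'][:,:,::-1])"
```

```text
time: 24.1
position: [0.5882, -0.014, 0.1338]
tool_rot: [-0.001, -0.707, 0.707, -0.003]
ft_force: [-0.4, 0.0, 0.2]
grip_width: 0.0297
time: 24.72
position: [0.4893, -0.2246, 0.1328]
tool_rot: [-0.002, -0.707, 0.708, 0.0]
ft_force: [1.1, -0.2, 0.3]
grip_width: 0.0299
time: 25.35
position: [0.4902, -0.2212, 0.1312]
tool_rot: [-0.0, 0.707, -0.707, 0.0]
ft_force: [-0.2, -0.3, 0.2]
grip_width: 0.0298
tcp [ 0.4902 -0.2212  0.1312] axes x [-1.    -0.001  0.   ] y [-0.  0. -1.] z [ 0.001 -1.    -0.   ]
dpos world [-0.0002 -0.0008 -0.076 ]  tool [0.0002 0.076  0.0008]  in target axes [0.0002 0.076  0.0008]
rotvec deg [0.01 0.07 0.  ] grip 0.029793462840676466 F [-0.17 -0.26  0.24] t 25.35 q [-0.63  0.55  1.74  0.    0.84  0.94]
```

View pics/w8.png

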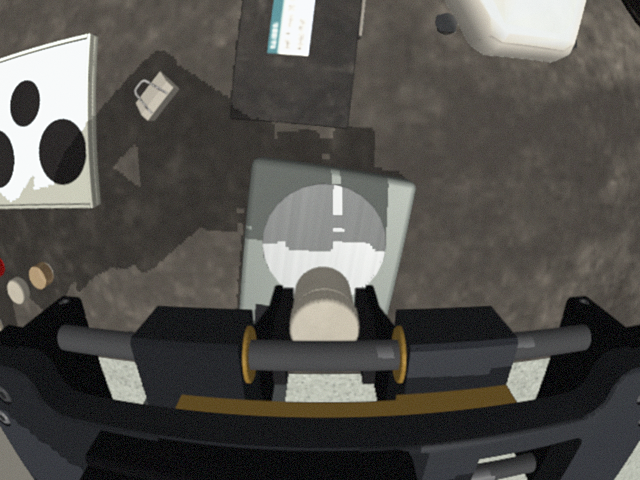

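View pics/s8.png

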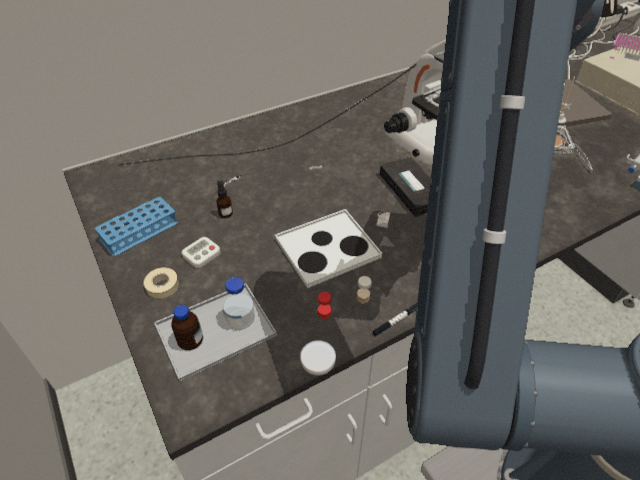

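```bash
python3 -c "
from h import *
T=wristT(); c=robot.camera('wrist')
for p in [(325,184),(262,240),(386,240),(285,200),(365,200)]: print(wplane(c,T,p[::-1],.032).round(4))
s=robot.camera('top'); cv2.imwrite('pics/t8.png',cv2.resize(s['img'][160:330,140:500,::-1],None,fx=2.2,fy=2.2))
"
```

```text
[ 0.5347 -0.223   0.032 ]
[ 0.4946 -0.178   0.032 ]
[ 0.4946 -0.2668  0.032 ]
[ 0.5236 -0.1954  0.032 ]
[ 0.5236 -0.2507  0.032 ]
```

The pan spans columns 262–386, giving a centre of (0.490, −0.2225). The jar is over it. Lower.

```bash
python3 -m crank '[[[0,0,0,0,0.02,0.001,0],[0,0,0,0,0.025,0,0],[0,0,0,0,0.018,0,0],[0,0,0,0,0.009,0,0],[0,0,0,0,0.002,0,0]]]'
python3 -m crank '[[[0,0,0,0,0,0,0],[0,0,0,0,0.0005,0,0],[0,0,0,0,0.0005,0,0],[0,0,0,0,0,0,0],[0,0,0,0,0,0,0]]]'
```

```text
time: 26.18
position: [0.4899, -0.2228, 0.0568]
tool_rot: [-0.0, 0.707, -0.707, -0.0]
ft_force: [0.2, -0.4, 0.6]
grip_width: 0.0296
time: 26.8
position: [0.49, -0.2229, 0.0564]
tool_rot: [-0.0, -0.707, 0.707, -0.0]
ft_force: [0.5, -0.6, -0.7]
grip_width: 0.0291
```

```bash
python3 -m crank '[[[0,0,0,0,0.0005,0,0],[0,0,0,0,0.0005,0,0],[0,0,0,0,0,0,0],[0,0,0,0,0,0,0],[0,0,0,0,0,0,0]]]'
```

```text
time: 27.42
position: [0.49, -0.2228, 0.0552]
tool_rot: [0.0, 0.707, -0.707, -0.0]
ft_force: [0.2, 0.6, -0.2]
grip_width: 0.0295
```

```bash
python3 -m crank '[[[0,0,0,0,0.0005,0,0],[0,0,0,0,0,0,0],[0,0,0,0,0,0,0],[0,0,0,0,0,0,0],[0,0,0,0,0,0,0]]]'
python3 -c "
from h import *
F=[]
for i in range(4):
    c=robot.camera('wrist'); F.append(robot.get_obs()['ft_force'])
print(np.mean(F,0))"
```

```text
time: 28.05
position: [0.4901, -0.2229, 0.055]
tool_rot: [-0.0, -0.707, 0.707, -0.0]
ft_force: [-0.1, 1.1, 5.0]
grip_width: 0.0296
[-0.73054957  0.78240721  5.37051204]
```

```bash
python3 -m crank '[[[0,0,0,0,0,0,100],[0,0,0,0,0,0,100],[0,0,0,0,0,0,100],[0,0,0,0,0,0,100],[0,0,0,0,0,0,100]]]'
python3 -m crank '[[[0,0,0,0,0,0,100],[0,0,0,0,-0.03,0,100],[0,0,0,0,-0.05,0,100],[0,0,0,0,-0.05,0,100],[0,0,0,0,0,0,100]]]'
python3 -c "
from h import *
delta([.4494,.065,.15],np.pi)
T=wristT(); c=robot.camera('wrist'); cv2.imwrite('pics/w9.png',c['img'][:,:,::-1])"
```

```text
time: 28.88
position: [0.4899, -0.2228, 0.0546]
tool_rot: [-0.0, 0.707, -0.707, -0.0]
ft_force: [0.6, 0.6, -0.2]
grip_width: 0.0714
time: 29.5
position: [0.4924, -0.2245, 0.1888]
tool_rot: [-0.003, -0.705, 0.709, -0.003]
ft_force: [0.8, -0.0, -0.0]
grip_width: 0.0871
tcp [ 0.4924 -0.2245  0.1888] axes x [-1.    -0.    -0.008] y [ 0.008 -0.006 -1.   ] z [ 0.    -1.     0.006]
dpos world [-0.043   0.2895 -0.0388]  tool [ 0.0433  0.0368 -0.2897]  in target axes [ 0.043   0.0388 -0.2895]
rotvec deg [-0.33  0.01 -0.46] grip 0.08707459445427305 F [ 0.76 -0.01 -0.04] t 29.5 q [-0.63  0.47  1.69  0.    0.97  0.94]
```

View pics/w9.png

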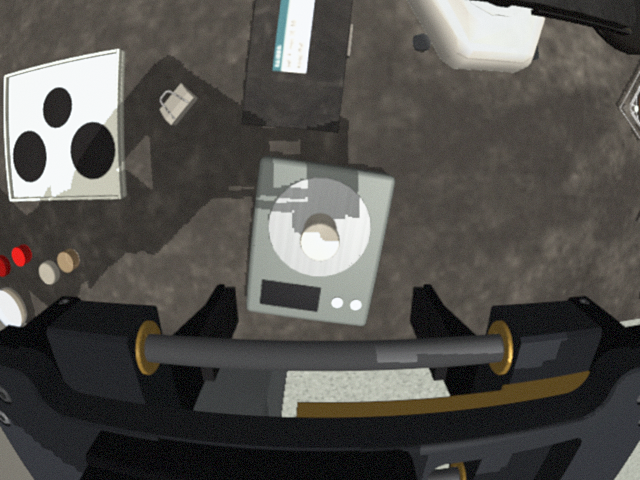

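The jar stands in the middle of the pan (base about row 230, column 320; pan centre about 227, 319). Next: the vial.

```bash
python3 -m crank '[[[0,0,0,0.004,0,-0.03,70],[0,0,0,0.008,0,-0.055,70],[0,0,0,0.008,0,-0.055,70],[0,0,0,0.008,0,-0.055,70],[0,0,0,0.008,0,-0.055,70]]]'
python3 -m crank '[[[0,0,0,0.005,0,-0.037,70],[0,0,0,0,0.025,0,70],[0,0,0,0,0.025,0,70],[0,0,0,0,0,0,70],[0,0,0,0,0,0,70]]]'
python3 -c "
from h import *
delta([.4494,.065,.019],np.pi)
T=wristT(); c=robot.camera('wrist'); cv2.imwrite('pics/w10.png',c['img'][:,:,::-1])
print([(d['at'],d['conf'],wplane(c,T,d['at'],.026).round(4)) for d in robot.spot_in(c,'glass_vial_mid')])"
```

```text
time: 30.18
position: [0.4523, 0.0289, 0.1833]
tool_rot: [-0.001, 0.707, -0.707, -0.001]
ft_force: [0.8, 0.8, -0.0]
grip_width: 0.0612
time: 30.8
position: [0.4487, 0.0641, 0.1345]
tool_rot: [-0.0, 0.707, -0.707, -0.001]
ft_force: [-0.5, 0.3, 0.1]
grip_width: 0.061
tcp [0.4487 0.0641 0.1345] axes x [-1.     0.     0.001] y [-0.001  0.    -1.   ] z [-0. -1. -0.]
dpos world [ 0.0007  0.0009 -0.1155]  tool [-0.0008  0.1155 -0.0009]  in target axes [-0.0007  0.1155 -0.0009]
rotvec deg [ 0.01 -0.01  0.07] grip 0.060966546510290924 F [-0.48  0.34  0.11] t 30.8 q [-0.11  0.46  1.95  0.    0.73  1.47]
[([236.6, 212.9], 0.85, array([0.4529, 0.1472, 0.026 ])), ([243.0, 318.8], 0.63, array([0.4478, 0.067 , 0.026 ]))]
```

View pics/w10.png

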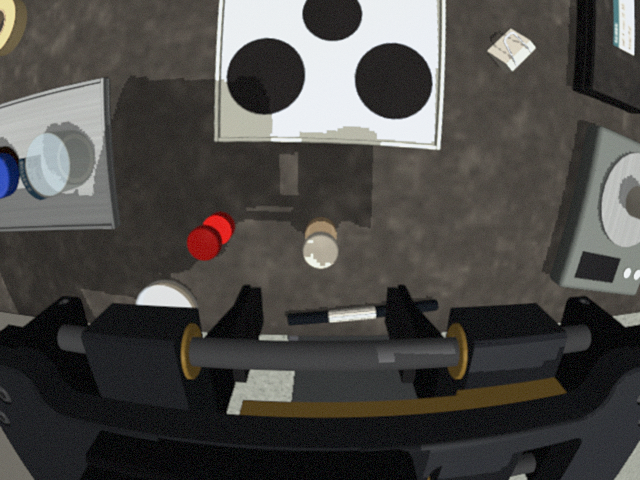

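```bash
python3 -c "
from h import *
T=wristT(); c=robot.camera('wrist')
print(wplane(c,T,(251,321),.052).round(4))
P=[wplane(c,T,p,.008).round(4) for p in [(76,266),(80.5,394)]];print(P)
m=(P[0]+P[1])/2; d=P[0]-P[1]; d/=np.linalg.norm(d); ex=np.array([d[1],-d[0],0]); print(m+ex*.05,np.arctan2(ex[1],ex[0]))
"
```

```text
[0.4513 0.0651 0.052 ]
[array([0.5727, 0.106 , 0.008 ]), array([0.5697, 0.0109, 0.008 ])]
[0.62117514 0.0568735  0.008     ] -0.031535283490609974
```

```bash
python3 -m crank '[[[0,0,0,-0.0015,0.04,-0.001,70],[0,0,0,0,0.04,0,70],[0,0,0,0,0.025,0,70],[0,0,0,0,0.01,0,70],[0,0,0,0,0,0,70]]]' 8
python3 -m crank '[[[0,0,0,0,0,0,0],[0,0,0,0,0,0,0],[0,0,0,0,0,0,0],[0,0,0,0,0,0,0],[0,0,0,0,0,0,0]]]' 8
python3 -c "
from h import *
delta([.4505,.065,.019],np.pi)
T=wristT(); c=robot.camera('wrist'); cv2.imwrite('pics/w11.png',c['img'][:,:,::-1])"
```

```text
time: 31.58
position: [0.4507, 0.0651, 0.0199]
tool_rot: [-0.0, -0.707, 0.707, 0.0]
ft_force: [0.5, 0.2, 0.4]
grip_width: 0.0608
time: 32.2
position: [0.4506, 0.0652, 0.02]
tool_rot: [0.0, 0.707, -0.707, 0.0]
ft_force: [0.3, -0.1, 3.0]
grip_width: 0.0262
tcp [0.4506 0.0652 0.02  ] axes x [-1. -0. -0.] y [ 0.  0. -1.] z [ 0. -1. -0.]
dpos world [-0.0001 -0.0002 -0.001 ]  tool [0.0001 0.001  0.0002]  in target axes [0.0001 0.001  0.0002]
rotvec deg [ 0.    0.   -0.03] grip 0.02618184266861553 F [ 0.32 -0.08  3.02] t 32.2 q [-0.1   0.71  2.    0.    0.43  1.47]
```

View pics/w11.png

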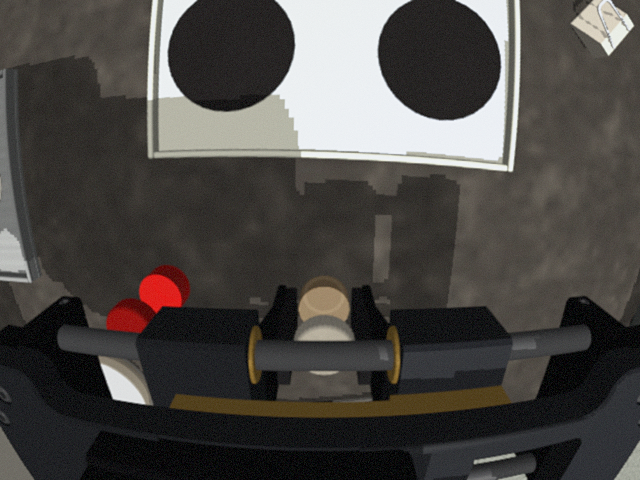

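The brown-filled vial is gripped and upright (row 310, column 323). Carry it to the rear pad.

```bash
python3 -m crank '[[[0,0,0,0,-0.02,0,0],[0,0,0,0,-0.035,0,0],[0,0,0,0,-0.035,0,0],[0,0,0,-0.025,0,0.001,0],[0,0,0,-0.04,0,0.002,0]]]' 10
python3 -m crank '[[[0,0,0,-0.045,0,0.0025,0],[0,0,0,-0.04,0,0.002,0],[0,0,0,-0.02,0,0.001,0],[0,0,0,0,0.02,0,0],[0,0,0,0,0,0,0]]]'
python3 -m crank '[[[0,0,0,0,0.03,0,0],[0,0,0,0,0.02,0,0],[0,0,0,0,0,0,0],[0,0,0,0,0,0,0],[0,0,0,0,0,0,0]]]'
python3 -c "
from h import *
delta([.6205,.0565,.028],np.pi)
T=wristT(); c=robot.camera('wrist'); cv2.imwrite('pics/w12.png',c['img'][:,:,::-1])"
```

```text
time: 32.88
position: [0.5147, 0.0624, 0.1103]
tool_rot: [-0.001, 0.707, -0.707, -0.0]
ft_force: [0.5, -1.0, 0.1]
grip_width: 0.0264
time: 33.5
position: [0.6186, 0.0568, 0.0879]
tool_rot: [-0.002, 0.707, -0.707, -0.002]
ft_force: [0.3, 0.0, -0.4]
grip_width: 0.0261
time: 34.12
position: [0.6213, 0.0566, 0.0408]
tool_rot: [-0.001, -0.707, 0.707, -0.001]
ft_force: [-0.1, 1.1, -0.2]
grip_width: 0.026
tcp [0.6213 0.0566 0.0408] axes x [-1.    -0.    -0.002] y [ 0.002 -0.    -1.   ] z [ 0. -1.  0.]
dpos world [-0.0008 -0.0001 -0.0128]  tool [0.0008 0.0128 0.0001]  in target axes [0.0008 0.0128 0.0001]
rotvec deg [-0.01  0.01 -0.12] grip 0.026025698775845024 F [-0.05  1.12 -0.18] t 34.125 q [-0.09  0.78  1.57 -0.    0.8   1.48]
```

View pics/w12.png

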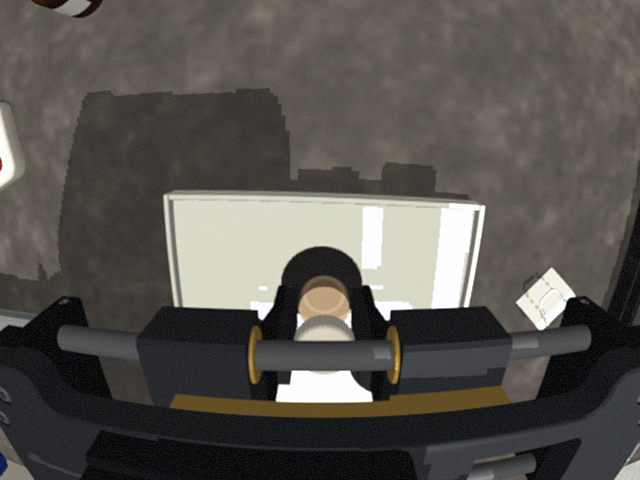

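```bash
python3 -c "
from h import *
T=wristT(); c=robot.camera('wrist')
for p in [(246,322),(282,282),(283,361)]: print(wplane(c,T,p,.008).round(4))
print(wplane(c,T,(275,323),.021+.0))
"
python3 -m crank '[[[0,0,0,0.0005,0.005,0,0],[0,0,0,0,0.004,0,0],[0,0,0,0,0.001,0,0],[0,0,0,0,0.0005,0,0],[0,0,0,0,0,0,0]]]'
```

```text
[0.6433 0.0569 0.008 ]
[0.6225 0.0788 0.008 ]
[0.622  0.0355 0.008 ]
[0.63222681 0.05632012 0.021     ]
time: 34.85
position: [0.62, 0.0567, 0.0292]
tool_rot: [-0.0, 0.707, -0.707, 0.0]
ft_force: [-0.2, -0.6, 0.2]
grip_width: 0.0266
```

```bash
python3 -m crank '[[[0,0,0,-0.0005,0.0005,0,0],[0,0,0,0,0.0005,0,0],[0,0,0,0,0,0,0],[0,0,0,0,0,0,0],[0,0,0,0,0,0,0]]]'
python3 -m crank '[[[0,0,0,0,0.0005,0,0],[0,0,0,0,0,0,0],[0,0,0,0,0,0,0],[0,0,0,0,0,0,0],[0,0,0,0,0,0,0]]]'
```

```text
time: 35.48
position: [0.6205, 0.0567, 0.0283]
tool_rot: [-0.0, 0.707, -0.707, 0.0]
ft_force: [0.9, -0.5, 1.0]
grip_width: 0.026
time: 36.1
position: [0.6205, 0.0567, 0.0281]
tool_rot: [0.0, 0.707, -0.707, 0.0]
ft_force: [-1.4, 0.5, 4.9]
grip_width: 0.0264
```

```bash
python3 -m crank '[[[0,0,0,0,0,0,70],[0,0,0,0,0,0,70],[0,0,0,0,0,0,70],[0,0,0,0,0,0,70],[0,0,0,0,0,0,70]]]'
python3 -m crank '[[[0,0,0,0,0,0,70],[0,0,0,0,-0.03,0,100],[0,0,0,0,-0.05,0,100],[0,0,0,0,-0.05,0,100],[0,0,0,0,-0.05,0,100]]]'
python3 -m crank '[[[0,0,0,0,0,0,100],[0,0,0,0,0,0,100],[0,0,0,0.01,0,-0.03,100],[0,0,0,0.02,0,-0.055,100],[0,0,0,0.02,0,-0.055,100]]]'
python3 -c "
from h import *
delta([.5197,.286,.20],np.pi)
T=wristT(); c=robot.camera('wrist'); cv2.imwrite('pics/w13.png',c['img'][:,:,::-1])"
```

```text
time: 36.72
position: [0.6204, 0.0567, 0.0276]
tool_rot: [-0.0, 0.707, -0.707, -0.0]
ft_force: [-0.3, -0.1, 1.1]
grip_width: 0.0597
time: 37.35
position: [0.6202, 0.0567, 0.2093]
tool_rot: [-0.0, 0.707, -0.707, -0.0]
ft_force: [0.5, -0.1, -0.1]
grip_width: 0.0855
time: 37.98
position: [0.5686, 0.1973, 0.2052]
tool_rot: [0.001, -0.707, 0.707, 0.002]
ft_force: [0.0, 0.2, -0.7]
grip_width: 0.0872
tcp [0.5686 0.1973 0.2052] axes x [-1.     0.002  0.005] y [-0.005 -0.001 -1.   ] z [-0.002 -1.     0.001]
dpos world [-0.0489  0.0887 -0.0052]  tool [ 0.0491  0.0054 -0.0886]  in target axes [ 0.0489  0.0052 -0.0887]
rotvec deg [-0.03 -0.1   0.28] grip 0.08723942663179048 F [ 0.05  0.15 -0.69] t 37.975 q [0.15 0.53 1.52 0.   1.1  1.72]
```

View pics/w13.png

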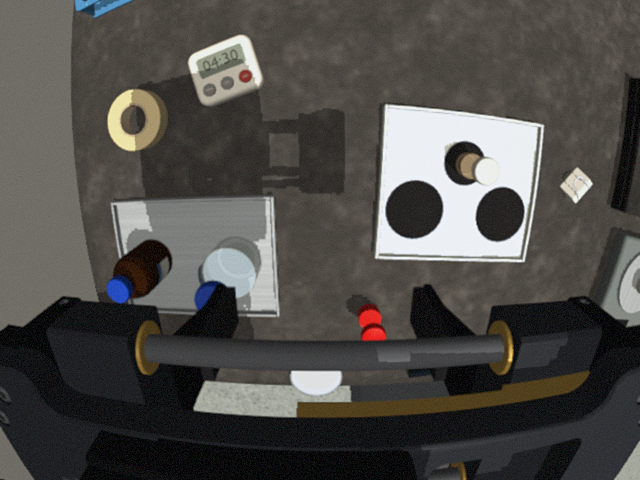

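The vial stands upright on the rear pad (base row 160, column 463). Now bring the large bottle back.

```bash
python3 -m crank '[[[0,0,0,0.025,0,-0.044,100],[0,0,0,0.025,0,-0.044,100],[0,0,0,0,0.03,0,100],[0,0,0,0,0.02,0,100],[0,0,0,0,0,0,100]]]'
python3 -c "
from h import *
delta([.5197,.2861,.0585],np.pi)"
```

```text
time: 38.65
position: [0.5179, 0.2838, 0.1543]
tool_rot: [0.003, -0.706, 0.708, 0.003]
ft_force: [-0.0, 0.4, 0.2]
grip_width: 0.0867
tcp [0.5179 0.2838 0.1543] axes x [-1.    -0.     0.008] y [-0.008 -0.003 -1.   ] z [ 0.    -1.     0.003]
dpos world [ 0.0018  0.0023 -0.0958]  tool [-0.0026  0.0958 -0.0025]  in target axes [-0.0018  0.0958 -0.0023]
rotvec deg [-0.15  0.02  0.44] grip 0.08665098038657183 F [-0.02  0.4   0.19] t 38.65 q [ 0.31  0.58  1.59 -0.    0.98  1.88]
```

```bash
python3 -m crank '[[[0,0,0,0,0.04,0,100],[0,0,0,0,0.035,0,100],[0,0,0,0,0.018,0,100],[0,0,0,0,0,0,100],[0,0,0,0,0,0,100]]]' 22
python3 -c "
from h import *
delta([.5197,.2861,.0585],np.pi)
c=robot.camera('wrist'); cv2.imwrite('pics/w14.png',c['img'][:,:,::-1])"
```

```text
time: 39.28
position: [0.5215, 0.2849, 0.0659]
tool_rot: [0.001, 0.707, -0.707, 0.001]
ft_force: [0.2, 0.5, -1.1]
grip_width: 0.087
tcp [0.5215 0.2849 0.0659] axes x [-1.     0.    -0.002] y [ 0.002  0.001 -1.   ] z [-0.    -1.    -0.001]
dpos world [-0.0018  0.0012 -0.0074]  tool [ 0.0018  0.0074 -0.0012]  in target axes [ 0.0018  0.0074 -0.0012]
rotvec deg [ 0.04 -0.01 -0.13] grip 0.08704778195545862 F [ 0.23  0.47 -1.06] t 39.275 q [ 0.31  0.71  1.64 -0.    0.79  1.88]
```

View pics/w14.png

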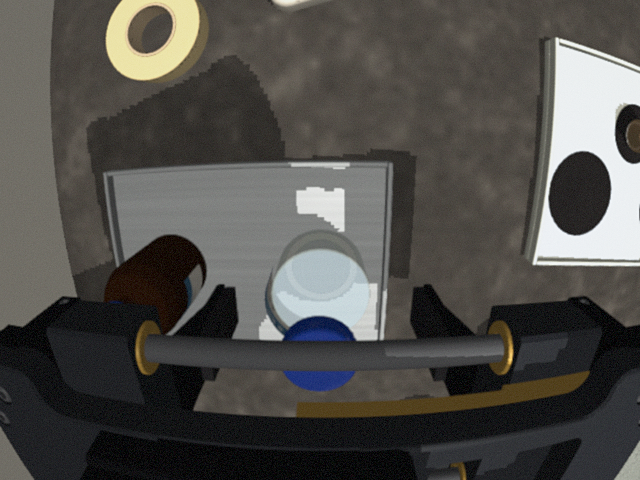

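```bash
python3 -m crank '[[[0,0,0,0,0.005,-0.001,100],[0,0,0,0,0,0,100],[0,0,0,0,0,0,100],[0,0,0,0,0,0,100],[0,0,0,0,0,0,100]]]'
python3 -c "
from h import *
delta([.5197,.2861,.0585],np.pi)"
```

```text
time: 39.95
position: [0.5205, 0.2857, 0.0598]
tool_rot: [0.0, 0.707, -0.707, 0.0]
ft_force: [0.3, 0.3, 0.9]
grip_width: 0.0869
tcp [0.5205 0.2857 0.0598] axes x [-1.  0. -0.] y [ 0.  0. -1.] z [-0. -1. -0.]
dpos world [-0.0008  0.0004 -0.0013]  tool [ 0.0008  0.0013 -0.0004]  in target axes [ 0.0008  0.0013 -0.0004]
rotvec deg [ 0. -0. -0.] grip 0.0868562500938559 F [0.26 0.31 0.9 ] t 39.95 q [0.31 0.72 1.64 0.   0.78 1.88]
```

```bash
python3 -m crank '[[[0,0,0,0.0008,0.001,-0.0004,100],[0,0,0,0,0,0,0],[0,0,0,0,0,0,0],[0,0,0,0,0,0,0],[0,0,0,0,0,0,0]]]' 22
python3 -m crank '[[[0,0,0,0,0,0,0],[0,0,0,0,0,0,0],[0,0,0,0,-0.02,0,0],[0,0,0,0,-0.035,0,0],[0,0,0,0,-0.035,0,0]]]'
python3 -m crank '[[[0,0,0,0,0,0,0],[0,0,0,0,0,0,0],[0,0,0,-0.007,0,0.04,0],[0,0,0,-0.01,0,0.055,0],[0,0,0,-0.01,0,0.055,0]]]'
python3 -c "
from h import *
delta([.5688,.0103,.152],np.pi)"
```

```text
time: 40.58
position: [0.5197, 0.2861, 0.0588]
tool_rot: [0.0, 0.707, -0.707, 0.0]
ft_force: [0.7, 1.4, -0.2]
grip_width: 0.055
time: 41.2
position: [0.519, 0.2857, 0.149]
tool_rot: [0.001, -0.707, 0.707, 0.001]
ft_force: [0.3, -0.1, -1.2]
grip_width: 0.0548
time: 41.82
position: [0.5454, 0.1348, 0.1466]
tool_rot: [0.002, -0.707, 0.707, 0.001]
ft_force: [0.5, -0.3, -1.3]
grip_width: 0.0543
tcp [0.5454 0.1348 0.1466] axes x [-1.    -0.001  0.004] y [-0.004 -0.    -1.   ] z [ 0.001 -1.     0.   ]
dpos world [ 0.0234 -0.1245  0.0054]  tool [-0.0232 -0.0054  0.1245]  in target axes [-0.0234 -0.0054  0.1245]
rotvec deg [-0.02  0.08  0.23] grip 0.054308085155905676 F [ 0.47 -0.26 -1.33] t 41.825 q [ 0.04  0.56  1.67 -0.    0.92  1.61]
```

```bash
python3 -m crank '[[[0,0,0,-0.01,0,0.05,0],[0,0,0,-0.008,0,0.05,0],[0,0,0,-0.004,0,0.0255,0],[0,0,0,0,0.02,0,0],[0,0,0,0,0.02,0,0]]]'
python3 -m crank '[[[0,0,0,0,0.02,0,0],[0,0,0,0,0,0,0],[0,0,0,0,0,0,0],[0,0,0,0,0,0,0],[0,0,0,0,0,0,0]]]'
python3 -c "
from h import *
delta([.5688,.0103,.0625],np.pi)
c=robot.camera('wrist'); cv2.imwrite('pics/w15.png',c['img'][:,:,::-1])"
```

```text
time: 42.45
position: [0.5674, 0.01, 0.1065]
tool_rot: [-0.001, 0.707, -0.707, -0.002]
ft_force: [-0.8, -0.2, -1.7]
grip_width: 0.0545
time: 43.08
position: [0.5691, 0.0105, 0.0895]
tool_rot: [-0.0, -0.707, 0.707, -0.001]
ft_force: [0.0, -0.9, -1.5]
grip_width: 0.0545
tcp [0.5691 0.0105 0.0895] axes x [-1.    -0.    -0.001] y [ 0.001 -0.    -1.   ] z [ 0. -1.  0.]
dpos world [-0.0003 -0.0002 -0.027 ]  tool [0.0003 0.027  0.0002]  in target axes [0.0003 0.027  0.0002]
rotvec deg [-0.02  0.01 -0.08] grip 0.054538994580250584 F [ 0.   -0.88 -1.48] t 43.075 q [-0.18  0.65  1.69 -0.    0.8   1.39]
```

View pics/w15.png

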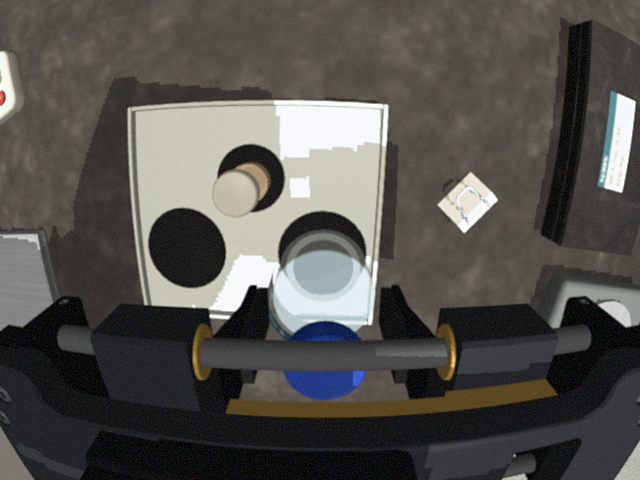

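```bash
python3 -m crank '[[[0,0,0,0,0.01,0,0],[0,0,0,0,0.009,0,0],[0,0,0,0,0.004,0,0],[0,0,0,0,0.0015,0,0],[0,0,0,0,0,0,0]]]'
python3 -m crank '[[[0,0,0,0,0.0005,0,0],[0,0,0,0,0.0005,0,0],[0,0,0,0,0,0,0],[0,0,0,0,0,0,0],[0,0,0,0,0,0,0]]]'
```

```text
time: 43.75
position: [0.5687, 0.0106, 0.0641]
tool_rot: [-0.0, 0.707, -0.707, -0.0]
ft_force: [0.2, 0.3, -2.3]
grip_width: 0.0543
time: 44.38
position: [0.5687, 0.0106, 0.0633]
tool_rot: [0.0, -0.707, 0.707, -0.0]
ft_force: [0.1, -0.8, -2.2]
grip_width: 0.0546
```

```bash
python3 -m crank '[[[0,0,0,0,0.0005,0,0],[0,0,0,0,0.0003,0,0],[0,0,0,0,0,0,0],[0,0,0,0,0,0,0],[0,0,0,0,0,0,0]]]'
```

```text
time: 45.0
position: [0.5688, 0.0106, 0.0627]
tool_rot: [-0.0, -0.707, 0.707, -0.0]
ft_force: [-0.8, 0.5, 2.5]
grip_width: 0.0547
```

Contact. Release and go for the amber bottle (released at TCP 0.520, 0.381, 0.0497).

```bash
python3 -m crank '[[[0,0,0,0,0,0,100],[0,0,0,0,0,0,100],[0,0,0,0,0,0,100],[0,0,0,0,0,0,100],[0,0,0,0,0,0,100]]]'
python3 -m crank '[[[0,0,0,0,0,0,100],[0,0,0,0,-0.04,0,100],[0,0,0,0,-0.05,0,100],[0,0,0,0,-0.05,0,100],[0,0,0,0,0,0,100]]]'
python3 -m crank '[[[0,0,0,0.004,0,-0.035,100],[0,0,0,0.008,0,-0.059,100],[0,0,0,0.008,0,-0.059,100],[0,0,0,0.008,0,-0.059,100],[0,0,0,0.008,0,-0.059,100]]]'
python3 -m crank '[[[0,0,0,0.008,0,-0.059,100],[0,0,0,0.005,0,-0.04,100],[0,0,0,0,0.02,0,100],[0,0,0,0,0.02,0,100],[0,0,0,0,0,0,100]]]'
python3 -c "
from h import *
delta([.5202,.3811,.0497],np.pi)
c=robot.camera('wrist'); cv2.imwrite('pics/w16.png',c['img'][:,:,::-1])"
```

```text
time: 45.62
position: [0.5687, 0.0105, 0.0624]
tool_rot: [0.0, -0.707, 0.707, -0.0]
ft_force: [-0.7, -0.4, 0.2]
grip_width: 0.0861
time: 46.25
position: [0.5717, 0.0101, 0.2069]
tool_rot: [-0.004, -0.706, 0.708, -0.004]
ft_force: [0.2, 0.2, -1.5]
grip_width: 0.0869
time: 46.88
position: [0.5314, 0.2831, 0.201]
tool_rot: [0.001, -0.707, 0.707, 0.001]
ft_force: [0.1, 0.1, 0.7]
grip_width: 0.0871
time: 47.5
position: [0.5174, 0.3797, 0.1593]
tool_rot: [0.002, -0.706, 0.708, 0.002]
ft_force: [-0.4, -0.4, 1.1]
grip_width: 0.087
tcp [0.5174 0.3797 0.1593] axes x [-1.    -0.     0.006] y [-0.006 -0.003 -1.   ] z [ 0.    -1.     0.003]
dpos world [ 0.0028  0.0014 -0.1096]  tool [-0.0035  0.1096 -0.0018]  in target axes [-0.0028  0.1096 -0.0014]
rotvec deg [-0.18  0.02  0.36] grip 0.08700603812940405 F [-0.4  -0.4   1.08] t 47.5 q [ 0.46  0.63  1.45 -0.    1.07  2.03]
```

View pics/w16.png

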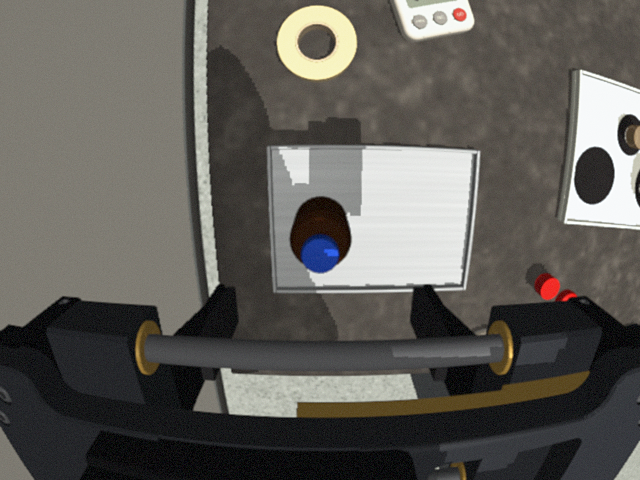

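```bash
python3 -m crank '[[[0,0,0,0,0.04,0,100],[0,0,0,0,0.04,0,100],[0,0,0,0,0.025,0,100],[0,0,0,0,0,0,100],[0,0,0,0,0,0,100]]]' 18
python3 -m crank '[[[0,0,0,0,0,0,100],[0,0,0,0,0,0,100],[0,0,0,0,0,0,100],[0,0,0,0,0,0,100],[0,0,0,0,0,0,100]]]' 18
python3 -c "
from h import *
delta([.5202,.3811,.0497],np.pi)"
```

```text
time: 48.18
position: [0.5209, 0.381, 0.0589]
tool_rot: [0.001, 0.708, -0.707, 0.001]
ft_force: [-0.3, 0.3, 1.0]
grip_width: 0.0869
time: 48.8
position: [0.5196, 0.3805, 0.0575]
tool_rot: [-0.0, 0.707, -0.707, 0.0]
ft_force: [-0.0, 1.0, 0.5]
grip_width: 0.0868
tcp [0.5196 0.3805 0.0575] axes x [-1. -0.  0.] y [-0.  0. -1.] z [ 0. -1. -0.]
dpos world [ 0.0006  0.0006 -0.0078]  tool [-0.0006  0.0078 -0.0006]  in target axes [-0.0006  0.0078 -0.0006]
rotvec deg [0. 0. 0.] grip 0.08680906475974891 F [-0.05  0.99  0.48] t 48.8 q [0.46 0.77 1.5  0.   0.87 2.03]
```

```bash
python3 -m crank '[[[0,0,0,-0.0006,0.0075,-0.0006,100],[0,0,0,0,0,0,100],[0,0,0,0,0,0,0],[0,0,0,0,0,0,0],[0,0,0,0,0,0,0]]]' 18
python3 -m crank '[[[0,0,0,0,0,0,0],[0,0,0,0,0,0,0],[0,0,0,0,0,0,0],[0,0,0,0,0,0,0],[0,0,0,0,0,0,0]]]' 18
python3 -c "
from h import *
delta([.5723,.1072,.145],np.pi)"
```

```text
time: 49.42
position: [0.5203, 0.3812, 0.05]
tool_rot: [0.0, 0.707, -0.707, 0.0]
ft_force: [0.5, 0.2, -0.6]
grip_width: 0.065
time: 50.05
position: [0.5203, 0.3812, 0.05]
tool_rot: [0.0, 0.707, -0.707, 0.0]
ft_force: [0.4, -0.1, 0.1]
grip_width: 0.0438
tcp [0.5203 0.3812 0.05  ] axes x [-1. -0. -0.] y [ 0.  0. -1.] z [ 0. -1. -0.]
dpos world [ 0.052 -0.274  0.095]  tool [-0.052 -0.095  0.274]  in target axes [-0.052 -0.095  0.274]
rotvec deg [ 0.01  0.   -0.01] grip 0.04377480305092888 F [ 0.41 -0.15  0.12] t 50.05 q [0.46 0.78 1.5  0.   0.85 2.03]
```

```bash
python3 -m crank '[[[0,0,0,0,-0.02,0,0],[0,0,0,0,-0.035,0,0],[0,0,0,0,-0.04,0,0],[0,0,0,0,0,0,0],[0,0,0,-0.005,0,0.03,0]]]'
python3 -m crank '[[[0,0,0,-0.01,0,0.055,0],[0,0,0,-0.01,0,0.055,0],[0,0,0,-0.011,0,0.055,0],[0,0,0,-0.01,0,0.05,0],[0,0,0,-0.006,0,0.029,0]]]'
python3 -m crank '[[[0,0,0,0,0,0,0],[0,0,0,0,0,0,0],[0,0,0,0,0.03,0,0],[0,0,0,0,0.03,0,0],[0,0,0,0,0,0,0]]]'
python3 -c "
from h import *
delta([.5723,.1072,.0540],np.pi)
c=robot.camera('wrist'); cv2.imwrite('pics/w17.png',c['img'][:,:,::-1])"
```

```text
time: 50.68
position: [0.5249, 0.3524, 0.1459]
tool_rot: [-0.001, 0.708, -0.707, 0.002]
ft_force: [1.1, -0.7, -0.7]
grip_width: 0.0438
time: 51.3
position: [0.572, 0.1045, 0.1446]
tool_rot: [-0.0, -0.707, 0.707, 0.001]
ft_force: [0.3, 0.4, -0.7]
grip_width: 0.0438
time: 51.92
position: [0.5696, 0.1087, 0.0829]
tool_rot: [-0.003, 0.707, -0.707, -0.001]
ft_force: [0.3, -0.2, -0.4]
grip_width: 0.0436
tcp [0.5696 0.1087 0.0829] axes x [-1.    -0.002  0.006] y [-0.006  0.    -1.   ] z [ 0.002 -1.    -0.   ]
dpos world [ 0.0027 -0.0015 -0.0289]  tool [-0.0029  0.0289  0.0015]  in target axes [-0.0027  0.0289  0.0015]
rotvec deg [0.01 0.12 0.36] grip 0.04364746250256797 F [ 0.28 -0.24 -0.39] t 51.925 q [-0.    0.67  1.66  0.    0.81  1.56]
```

View pics/w17.png

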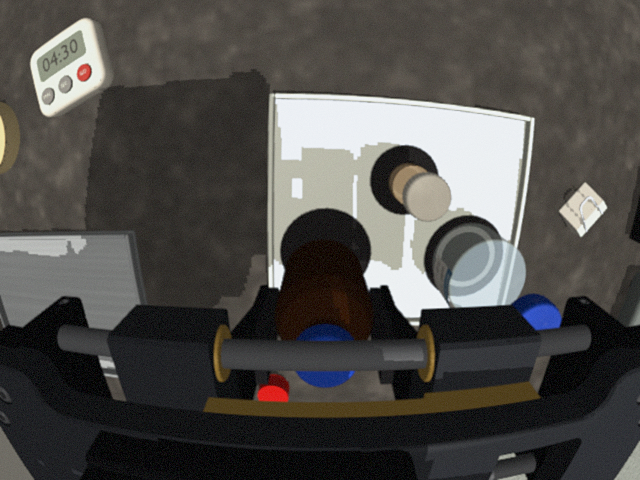

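```bash
python3 -m crank '[[[0,0,0,0,0.01,0.0005,0],[0,0,0,0,0.01,0,0],[0,0,0,0,0.006,0,0],[0,0,0,0,0.002,0,0],[0,0,0,0,0,0,0]]]'
python3 -m crank '[[[0,0,0,0,0.0005,0,0],[0,0,0,0,0.0005,0,0],[0,0,0,0,0,0,0],[0,0,0,0,0,0,0],[0,0,0,0,0,0,0]]]'
```

```text
time: 52.6
position: [0.5722, 0.1066, 0.0568]
tool_rot: [-0.0, 0.707, -0.707, -0.0]
ft_force: [0.1, -1.5, -1.0]
grip_width: 0.0437
time: 53.22
position: [0.5723, 0.1067, 0.056]
tool_rot: [0.0, 0.707, -0.707, 0.0]
ft_force: [-0.1, -0.1, -1.3]
grip_width: 0.0438
```

```bash
python3 -m crank '[[[0,0,0,0,0.0005,0,0],[0,0,0,0,0.0005,0,0],[0,0,0,0,0.0005,0,0],[0,0,0,0,0,0,0],[0,0,0,0,0,0,0]]]'
```

```text
time: 53.85
position: [0.5722, 0.1067, 0.0544]
tool_rot: [-0.0, 0.707, -0.707, 0.0]
ft_force: [-0.3, -0.1, -1.4]
grip_width: 0.0439
```

```bash
python3 -m crank '[[[0,0,0,0,0.0005,0,0],[0,0,0,0,0,0,0],[0,0,0,0,0,0,0],[0,0,0,0,0,0,0],[0,0,0,0,0,0,0]]]'
```

```text
time: 54.48
position: [0.5723, 0.1067, 0.054]
tool_rot: [0.0, 0.707, -0.707, 0.0]
ft_force: [0.1, 0.0, -0.1]
grip_width: 0.0436
```

```bash
python3 -m crank '[[[0,0,0,0,0.0004,0,0],[0,0,0,0,0,0,0],[0,0,0,0,0,0,0],[0,0,0,0,0,0,0],[0,0,0,0,0,0,0]]]'
```

```text
time: 55.1
position: [0.5725, 0.1067, 0.0539]
tool_rot: [0.0, 0.707, -0.707, 0.0]
ft_force: [-0.0, -0.0, 5.8]
grip_width: 0.0435
```

Contact. Release, retreat, and check.

```bash
python3 -m crank '[[[0,0,0,0,0,0,100],[0,0,0,0,0,0,100],[0,0,0,0,0,0,100],[0,0,0,0,0,0,100],[0,0,0,0,0,0,100]]]'
python3 -m crank '[[[0,0,0,0,0,0,100],[0,0,0,0,-0.04,0,100],[0,0,0,0,-0.06,0,100],[0,0,0,0,-0.06,0,100],[0,0,0,0,-0.05,0,100]]]'
python3 -m crank '[[[0,0,0,0.02,-0.01,0.01,100],[0,0,0,0.025,-0.03,0.02,100],[0,0,0,0.025,-0.01,0.02,100],[0,0,0,0,0,0,100],[0,0,0,0,0,0,100]]]'
python3 -m crank '[[[0,0,0,0,0,0,100],[0,0,0,0,0,0,100],[0,0,0,0,0,0,100],[0,0,0,0,0,0,100],[0,0,0,0,0,0,100]]]'
python3 - <<'E'
from h import *
T=wristT(); c=robot.camera("wrist"); im=c["img"]; cv2.imwrite("pics/w18.png",im[:,:,::-1]); print(T[:3,3])
def blue(im,f):
    hsv=cv2.cvtColor(im,cv2.COLOR_RGB2HSV)
    n,l,st,ce=cv2.connectedComponentsWithStats(cv2.inRange(hsv,(105,120,80),(125,255,255)))
    for i in range(1,n):
        if st[i][4]>60: print(ce[i].round(1),st[i][4],f(ce[i][::-1],.096).round(4),f(ce[i][::-1],.108).round(4))
blue(im,lambda p,z:wplane(c,T,p,z))
t=robot.camera("top"); cv2.imwrite("pics/t18.png",cv2.resize(t["img"][160:330,140:500,::-1],None,fx=2.2,fy=2.2)); blue(t["img"],lambda p,z:onplane(t,p,z))
print([(d['at'],wplane(c,T,d['at'],.034).round(4)) for d in robot.spot_in(c,'glass_vial_mid')])
E
```

```text
time: 55.72
position: [0.5722, 0.1066, 0.0534]
tool_rot: [0.0, -0.707, 0.707, 0.0]
ft_force: [0.7, 0.3, 0.6]
grip_width: 0.0835
time: 56.35
position: [0.5724, 0.1067, 0.2662]
tool_rot: [0.001, 0.707, -0.707, 0.001]
ft_force: [1.1, -0.3, -0.3]
grip_width: 0.0871
time: 56.98
position: [0.5026, 0.0569, 0.3134]
tool_rot: [0.0, 0.707, -0.707, 0.0]
ft_force: [0.8, -0.9, -0.2]
grip_width: 0.0868
time: 57.6
position: [0.5023, 0.0567, 0.3135]
tool_rot: [-0.0, 0.707, -0.707, 0.0]
ft_force: [-0.8, 0.3, 1.1]
grip_width: 0.0871
[0.50230167 0.05669004 0.31350512]
[273.4 140.9] 471 [0.5725 0.1058 0.096 ] [0.5729 0.1042 0.108 ]
[370.5 145.1] 709 [0.5683 0.0096 0.096 ] [0.5688 0.0111 0.108 ]
[([98.2, 322.5], array([0.6193, 0.0573, 0.034 ])), ([233.9, 252.9], array([0.458 , 0.1428, 0.034 ]))]
```

View pics/w18.png

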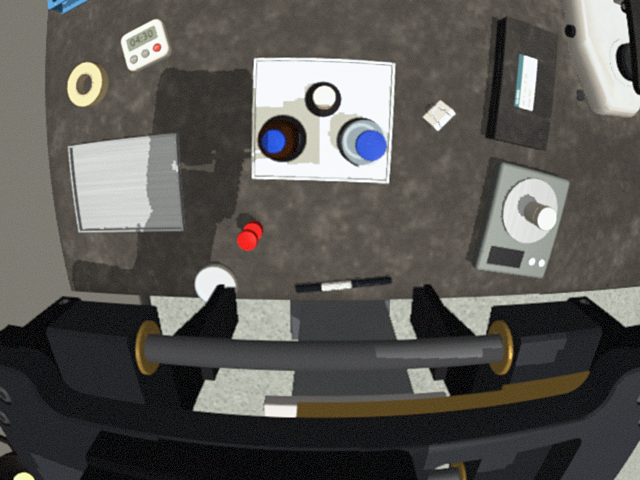

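View pics/t18.png

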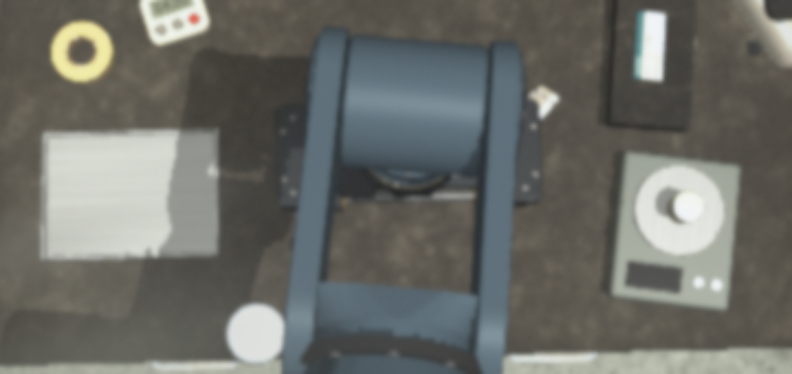

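Run:
```python
from h import *
t=robot.camera("top"); f=lambda x,y:((y+.5)/2.2-.5+160,(x+.5)/2.2-.5+140)
print("jar top",onplane(t,f(687,207),.072).round(4),"pan",onplane(t,f(679.5,209),.032).round(4))
T=wristT(); c=robot.camera("wrist")
print("jar",wplane(c,T,(217,545),.072).round(4),"vial cap",wplane(c,T,(98,323),.060).round(4), robot.get_obs()["time"])
```

```text
jar top [ 0.4877 -0.2223  0.072 ] pan [ 0.4895 -0.2239  0.032 ]
jar [ 0.4923 -0.2184  0.072 ] vial cap [0.6175 0.0566 0.06  ] 57.85
```

```bash
python3 -c "
from rig import robot
print(robot.hand_in())"
```

```text
the job is handed in; nothing more can be done
None
```

The job is finished and handed in at about 58 s of the 125 s allowed. hand_in gave no verdict.

I moved both bottles to the steel tray, put the jar on the balance pan and the clear vial on the rear pad. Then I put each bottle back on its own front pad. Each set-down was a slow descent until the wrist force showed contact. The highest wrist reading after contact was about 6 N.

My last camera checks, before handing in:
- **Bottles:** both stand upright with their caps within about 1 mm of where the same camera saw them at the start.
- **Jar:** it is upright on the pan, within about 4 mm of its centre. The overhead and wrist cameras put it about 6 mm apart, but both readings are within the 15 mm limit.
- **Vial:** it is upright on the rear pad, within about 4 mm of its centre, against the 11 mm limit.
- **Robot:** the gripper was open and clear of everything.

The overhead camera could not see the tray in the final picture because the arm was in the way. The bottle and vial checks therefore come from the wrist camera alone. No check failed.

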